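Stock the cover-plate drawer

TASK

Pull the stock drawer fully open, lay every loose lock cover plate from the bench into a pocket of its own in the drawer's tray (any pocket, keyhole side up, long way running front to back) and press each one down past its clips until it sits level and flush with the tray. Then push the drawer fully shut and let go; leave the padlock, the key bin and the mug where they stand.

Things in the scene. Friction and masses are not known exactly. Their poses are not given: they have to be found in the camera images.
- cabinet: Low grey drawer unit fixed to the bench, 220 mm deep (x) x 380 mm wide (y) x 78 mm high. Origin: centre of its underside on the bench; its x axis points from the drawer front to the back, so the drawer opens along -x. Its front face is 110 mm in front of the origin. The drawer opening ends 52 mm above the bench.
- drawer (a joint): How far the drawer is pulled out, m: 0 shut, 0.165 fully open (end stop). Starts a little ajar or shut. Friction about 2.5 N; stays where it is left.
- drawer_handle (a point): Middle of the steel bar handle on the white drawer front: bar 100 mm long along the cabinet's y, about 10 mm thick, 45 mm in front of the drawer front and 45 mm above the bench. It can be pinched from above, fingers closing along the cabinet's x. The drawer front is 18 mm thick and its upper edge is 68 mm above the bench. Moves with the drawer.
- plate0: Flat steel lock cover plate, 110 mm long (its x) x 50 mm wide (its y) x 10 mm thick, about 0.16 kg, dark keyhole and screw holes on its upper face. Origin: centre of its underside; z is up out of the keyhole side. Lies flat on the bench; either end may go to the front. Three or four plates are there; the state gives None for an absent one.
- plate1: As plate0.
- plate2: As plate0.
- plate3: As plate0.
- pocket0 (a point): Centre of the floor of the left (cabinet's +y) pocket of the drawer's tray, where the middle of a seated plate's underside comes to lie. Axes as the cabinet's; moves with the drawer. Pockets are 116 mm long (x) x 56 mm wide (y) x 10 mm deep, 80 mm apart along y centre to centre, floor 35 mm and tray top 45 mm above the bench.
- pocket1 (a point): As pocket0, the next pocket to its right. In each pocket two flat brass clips, 38 mm from its middle towards each end, stand 6 mm above the floor and carry a plate laid in, whose top is then 6 mm above the tray. Each clip gives way at about 4 N (8 to 15 N on the plate's middle) and stays down where it is pushed. A seated plate's top is flush with the tray.
- pocket2 (a point): As pocket0, the third pocket from the left.
- pocket3 (a point): As pocket0, the right pocket (cabinet's -y).
- padlock: Bystander: brass padlock standing upright, 36 x 60 x 91 mm with its steel shackle. Origin: centre of its underside.
- key_bin: Bystander: open red plastic bin with loose keys, 110 x 140 x 60 mm. Origin: centre of its underside.
- mug: Bystander: white mug, 80 mm across, 95 mm high. Origin: centre of its underside.

How it is judged:
On the way, in this order (a step that is already met when the one before it is completed fails the run):
1. the drawer is pulled fully open (to within 25 mm of its end stop) (value of joint drawer above 0.14 m), for 0.2 s.
2. with the drawer out, every plate sits level and pressed home in a pocket of its own (((horizontal distance between plate0 and pocket0 below 0.008 m and z of plate0 in the frame of pocket0 between -0.0025 and 0.0025 m and angle between plate0's own z axis and vertical below 0.035 rad) or (horizontal distance between plate0 and pocket1 below 0.008 m and z of plate0 in the frame of pocket1 between -0.0025 and 0.0025 m and angle between plate0's own z axis and vertical below 0.035 rad) or (horizontal distance between plate0 and pocket2 below 0.008 m and z of plate0 in the frame of pocket2 between -0.0025 and 0.0025 m and angle between plate0's own z axis and vertical below 0.035 rad) or (horizontal distance between plate0 and pocket3 below 0.008 m and z of plate0 in the frame of pocket3 between -0.0025 and 0.0025 m and angle between plate0's own z axis and vertical below 0.035 rad)) and ((horizontal distance between plate1 and pocket0 below 0.008 m and z of plate1 in the frame of pocket0 between -0.0025 and 0.0025 m and angle between plate1's own z axis and vertical below 0.035 rad) or (horizontal distance between plate1 and pocket1 below 0.008 m and z of plate1 in the frame of pocket1 between -0.0025 and 0.0025 m and angle between plate1's own z axis and vertical below 0.035 rad) or (horizontal distance between plate1 and pocket2 below 0.008 m and z of plate1 in the frame of pocket2 between -0.0025 and 0.0025 m and angle between plate1's own z axis and vertical below 0.035 rad) or (horizontal distance between plate1 and pocket3 below 0.008 m and z of plate1 in the frame of pocket3 between -0.0025 and 0.0025 m and angle between plate1's own z axis and vertical below 0.035 rad)) and ((horizontal distance between plate2 and pocket0 below 0.008 m and z of plate2 in the frame of pocket0 between -0.0025 and 0.0025 m and angle between plate2's own z axis and vertical below 0.035 rad) or (horizontal distance between plate2 and pocket1 below 0.008 m and z of plate2 in the frame of pocket1 between -0.0025 and 0.0025 m and angle between plate2's own z axis and vertical below 0.035 rad) or (horizontal distance between plate2 and pocket2 below 0.008 m and z of plate2 in the frame of pocket2 between -0.0025 and 0.0025 m and angle between plate2's own z axis and vertical below 0.035 rad) or (horizontal distance between plate2 and pocket3 below 0.008 m and z of plate2 in the frame of pocket3 between -0.0025 and 0.0025 m and angle between plate2's own z axis and vertical below 0.035 rad)) and ((horizontal distance between plate3 and pocket0 below 0.008 m and z of plate3 in the frame of pocket0 between -0.0025 and 0.0025 m and angle between plate3's own z axis and vertical below 0.035 rad) or (horizontal distance between plate3 and pocket1 below 0.008 m and z of plate3 in the frame of pocket1 between -0.0025 and 0.0025 m and angle between plate3's own z axis and vertical below 0.035 rad) or (horizontal distance between plate3 and pocket2 below 0.008 m and z of plate3 in the frame of pocket2 between -0.0025 and 0.0025 m and angle between plate3's own z axis and vertical below 0.035 rad) or (horizontal distance between plate3 and pocket3 below 0.008 m and z of plate3 in the frame of pocket3 between -0.0025 and 0.0025 m and angle between plate3's own z axis and vertical below 0.035 rad)) and value of joint drawer above 0.1 m), for 0.2 s.
3. the drawer is shut (value of joint drawer below 0.006 m), for 0.2 s.
At the end, for the whole second after the job is handed in: Every plate present lies in a pocket of its own, its centre within 8 mm of the pocket's, its underside within 2.5 mm of the pocket floor (unpressed it stands 6 mm proud), keyhole side up and level within 2 degrees, at rest; the drawer is shut to within 6 mm (((horizontal distance between plate0 and pocket0 below 0.008 m and z of plate0 in the frame of pocket0 between -0.0025 and 0.0025 m and angle between plate0's own z axis and vertical below 0.035 rad) or (horizontal distance between plate0 and pocket1 below 0.008 m and z of plate0 in the frame of pocket1 between -0.0025 and 0.0025 m and angle between plate0's own z axis and vertical below 0.035 rad) or (horizontal distance between plate0 and pocket2 below 0.008 m and z of plate0 in the frame of pocket2 between -0.0025 and 0.0025 m and angle between plate0's own z axis and vertical below 0.035 rad) or (horizontal distance between plate0 and pocket3 below 0.008 m and z of plate0 in the frame of pocket3 between -0.0025 and 0.0025 m and angle between plate0's own z axis and vertical below 0.035 rad)) and ((horizontal distance between plate1 and pocket0 below 0.008 m and z of plate1 in the frame of pocket0 between -0.0025 and 0.0025 m and angle between plate1's own z axis and vertical below 0.035 rad) or (horizontal distance between plate1 and pocket1 below 0.008 m and z of plate1 in the frame of pocket1 between -0.0025 and 0.0025 m and angle between plate1's own z axis and vertical below 0.035 rad) or (horizontal distance between plate1 and pocket2 below 0.008 m and z of plate1 in the frame of pocket2 between -0.0025 and 0.0025 m and angle between plate1's own z axis and vertical below 0.035 rad) or (horizontal distance between plate1 and pocket3 below 0.008 m and z of plate1 in the frame of pocket3 between -0.0025 and 0.0025 m and angle between plate1's own z axis and vertical below 0.035 rad)) and ((horizontal distance between plate2 and pocket0 below 0.008 m and z of plate2 in the frame of pocket0 between -0.0025 and 0.0025 m and angle between plate2's own z axis and vertical below 0.035 rad) or (horizontal distance between plate2 and pocket1 below 0.008 m and z of plate2 in the frame of pocket1 between -0.0025 and 0.0025 m and angle between plate2's own z axis and vertical below 0.035 rad) or (horizontal distance between plate2 and pocket2 below 0.008 m and z of plate2 in the frame of pocket2 between -0.0025 and 0.0025 m and angle between plate2's own z axis and vertical below 0.035 rad) or (horizontal distance between plate2 and pocket3 below 0.008 m and z of plate2 in the frame of pocket3 between -0.0025 and 0.0025 m and angle between plate2's own z axis and vertical below 0.035 rad)) and ((horizontal distance between plate3 and pocket0 below 0.008 m and z of plate3 in the frame of pocket0 between -0.0025 and 0.0025 m and angle between plate3's own z axis and vertical below 0.035 rad) or (horizontal distance between plate3 and pocket1 below 0.008 m and z of plate3 in the frame of pocket1 between -0.0025 and 0.0025 m and angle between plate3's own z axis and vertical below 0.035 rad) or (horizontal distance between plate3 and pocket2 below 0.008 m and z of plate3 in the frame of pocket2 between -0.0025 and 0.0025 m and angle between plate3's own z axis and vertical below 0.035 rad) or (horizontal distance between plate3 and pocket3 below 0.008 m and z of plate3 in the frame of pocket3 between -0.0025 and 0.0025 m and angle between plate3's own z axis and vertical below 0.035 rad)) and value of joint drawer below 0.006 m and linear speed of each of plate0, plate1, plate2, plate3 below 0.02 m/s); the robot touches nothing.
It fails at once if the padlock is pushed more than 30 mm or knocked over (distance of padlock from where it was at the start of the episode above 0.03 m or angle between padlock's own z axis and vertical above 0.5 rad).
It fails at once if the key bin is pushed more than 30 mm or knocked over (distance of key_bin from where it was at the start of the episode above 0.03 m or angle between key_bin's own z axis and vertical above 0.5 rad).
It fails at once if the mug is pushed more than 30 mm or knocked over (distance of mug from where it was at the start of the episode above 0.03 m or angle between mug's own z axis and vertical above 0.5 rad).
Of plate0, plate1, plate2, plate3 only 3 to 4 are there at a start; the rules pass over those that are not, and their reading is None.
At some moment in a run one of plate0, plate1, plate2, plate3 may be knocked a few centimetres aside while the robot is not near it.
Once in a run the grip may slacken for a moment while it holds something.
It also fails if it takes over 200 s, if anything falls off the work surface, if the arm or the gripper's body presses on something with over 40 N, if the wrist force passes 120 N, or if a joint passes its speed limit or range.

ROBOT

A 7-joint arm with a two-finger parallel gripper is mounted at the origin on the work surface. World frame = base frame: x ahead of the robot, y to its left, z up, the work surface at z = 0. Lengths are in m, angles in rad, forces in N, time in s.
With the tool pointing down it reaches from about 0.425 to 0.95 m from the base axis. Payload 4.7 kg.
Tool frame: the origin (TCP) lies at the very end of the fingers, on their centre line; the grasp point (between the pads) lies behind it (manip.hold_point_z is the z of the grasp point in the tool frame, in m); z points along the fingers, y is the line along which they close (so a half turn about z gives the same grasp; the last joint's range is limited). The gripper opens to 87 mm and grips with 3 to 60 N. Pads are 19 mm wide; open, the fingers measure 117 mm over their backs; the gripper's body (75 mm by 190 mm) begins 51 mm behind the grasp point.
Start: joints at [1.217, 0.469, -0.049, 1.532, 0.024, 1.141, -0.082], TCP at [0.215, -0.64, 0.223] pointing down, gripper open.
Joint ranges: [-2.59, 2.59], [-0.33, 1.99], [-1.39, 1.29], [0.1, 2.45], [-1.04, 4.18], [0.21, 1.99], [-2.66, 2.66]. Speed limits (rad/s): [2.57, 2.57, 3.14, 3.14, 3.14, 3.14, 3.14].

INTERFACE

Orientations are given as a unit quaternion [w, x, y, z].
In Python, from cell import manip gives the robot as it stands.
- The arm moves only by the tool jog_arm, never from a script. Its argument "series" is a list of rows, each a list of 3 entries, a list of its own where there are three numbers: the shift along the world's x, y, z each as a share of 0.12 m, from -1 to 1, then the turn about the world's z as a share of pi rad, from -1 to 1, then the finger opening in mm, from 0 to 87. A call has 1 to 12 rows; each row shifts and turns the commanded pose from where the row before left it; what a row does not reach is not made up. A row lasts 1/8 s, in which the tool goes at most 62.5 mm and 10.7 degrees, less where a joint would pass 70% of its speed; a pose out of reach is approached as far as the arm can. A call with a number of a shift or a turn outside -1 to 1 is refused whole. A call with a gripper value outside its range is refused whole. The fingers move at their own pace and stop on an object; the grip force is fixed at half the most. Time passes only in rows, so rows that do not move let the fingers close. It gives the time, the measured TCP pose, the force, the opening and the grip force at its end, in the units of the state.
- manip.sense(): the state, without advancing time (a new reading comes with each control period).
- manip.capture(name): name is "side" or "top"; returns (picture, depth): 384x512x3 uint8, red, green, blue; 384x512 float32, m along the optical axis (not along the pixel's ray), 0 where there is no reading.
- manip.camera_model(name): a dict with "fx", "fy", "cx", "cy" (pixels), "k1" (the pictures are not rectified: a ray, as slopes to the right and down, at radius r is drawn at 1 + k1 r^2 times it, then the intrinsics apply), "rvec" (rotation vector, rad) and "tvec" (3), from world to camera coordinates, as OpenCV has them. Camera axes: x right, y down, z forward; pixel columns grow to the right and rows downward; lengths in m; the calibration is good to about 2 mm. A picture is of the moment at which its call begins. camera_model takes no time and is no camera call.
- manip.finish_job(): hands the job in; it is judged then, once.
Trained networks look in the newest picture that a camera, given by its name, has taken for a name from the list of things; names that differ only in an ending like _2 or _b are one class to them, and where a whole thing is asked for, a point or a joint stands for the part that bears it (a point fixed in the world has none). Each returns a list of dicts, best first, with "conf" (0 to 1); they miss things now and then, are a little off and sometimes report something else, mostly with a low value. They report only what shows in the picture. A call takes as long as a camera call.
- manip.spot_in(target, camera): "location" ([row, column] in pixels, amid what is visible of it).
- manip.silhouettes(target, camera): "mask" (384x512 bool, what is visible of it) and "location" ([row, column] in pixels, amid what is visible of it).
The state is a dict: "time_s": time; "joint_positions": joint angles; "joint_vel": joint speeds; "joint_efforts": joint torques, N m; "ee_pos": TCP position; "tcp_rot": TCP orientation; "wrist_force": force on the tool from outside, world axes, zero at the start; "ft_torque": the same for the moment, N m; "width": opening from 0.0 (shut) to 1.0 (fully open); "grasp_force": force on a finger pad.
Only numpy, scipy, OpenCV 4.12 (cv2) and the standard library are available. Lean on these libraries where they do the work, as an engineer would, in place of code of your own. Each camera call takes 0.05 s, during which the arm holds its last target. There are 200 camera calls.

## Working session

There is one attempt and no reset: what is moved stays moved. The work goes in short steps, Python scripts to look and compute and a tool call to move; the robot and the scene stay as the last step left them, time stands still between calls to the robot, and variables do not carry over. Pictures are saved under pics/ and viewed, at most 14 in all, crops included, and the job is handed in when it is done.

Besides the shell and the picture viewer there is one more tool, called after "Call:" in YAML: its name, and indented under it one key for each argument. jog_arm: Moves the arm, as the interface text tells. Its arguments: {"type":"object","properties":{"series":{"type":"array","items":{"type":"array"}}},"required":["series"]}

```bash
ls; mkdir -p pics; python3 - <<'E'
from cell import manip
import cv2,numpy as np
s=manip.sense(); print({k:np.round(v,3) for k,v in s.items()}, manip.hold_point_z)
for n in ("top","side"):
    p,d=manip.capture(n); cv2.imwrite(f"pics/{n}0.png",p[:,:,::-1]); print(n,manip.camera_model(n))
    np.savez(f"{n}0.npz",p=p,d=d)
    for t in ("plate0","drawer_handle","cabinet","padlock","key_bin","mug"):
        print(t,[(np.round(r["location"]),round(r["conf"],2)) for r in manip.spot_in(t,n)])
E
```

```text
pics
{'time_s': np.float64(0.0), 'joint_positions': array([ 1.217,  0.469, -0.049,  1.534,  0.024,  1.141, -0.082]), 'joint_vel': array([-0.   ,  0.   ,  0.001,  0.001, -0.001, -0.001, -0.   ]), 'joint_efforts': array([-0.0000e+00, -5.0798e+01, -8.1000e-02, -2.3616e+01, -6.1000e-02,
        3.8000e-02,  0.0000e+00]), 'ee_pos': array([ 0.215, -0.639,  0.221]), 'tcp_rot': array([-0.001,  0.987,  0.162, -0.   ]), 'wrist_force': array([ 0.753,  0.198, -0.164]), 'ft_torque': array([0.026, 0.002, 0.025]), 'grasp_force': np.float64(0.0), 'width': np.float64(0.995)} -0.0187
top {'fx': 478.51757880246254, 'fy': 478.51757880246254, 'cx': 252.67049178578893, 'cy': 187.80194173525092, 'k1': 0.006714266416905529, 'rvec': array([ 2.11302911, -2.14646728,  0.17478156]), 'tvec': array([0.0791241 , 0.60190795, 1.66154134])}
plate0 [(array([192., 364.]), 0.81), (array([235., 337.]), 0.78), (array([189., 319.]), 0.6), (array([221., 387.]), 0.56), (array([178., 219.]), 0.23)]
drawer_handle [(array([177., 217.]), 0.68)]
cabinet [(array([175., 223.]), 0.72), (array([147., 222.]), 0.62)]
padlock [(array([144., 332.]), 0.54)]
key_bin [(array([180., 128.]), 0.82), (array([193., 364.]), 0.51)]
mug [(array([242., 116.]), 0.95)]
side {'fx': 349.58604470575386, 'fy': 349.58604470575386, 'cx': 258.53883419035304, 'cy': 189.00035357280595, 'k1': -0.03485042278573166, 'rvec': array([ 2.45209815, -0.27762661,  0.0950588 ]), 'tvec': array([-0.54517864,  0.19380217,  0.99785313])}
plate0 [(array([365., 262.]), 0.88), (array([329., 299.]), 0.87), (array([301., 230.]), 0.72), (array([265., 284.]), 0.71)]
drawer_handle [(array([172., 271.]), 0.62), (array([264., 284.]), 0.3)]
cabinet [(array([166., 305.]), 0.76)]
padlock [(array([265., 350.]), 0.68)]
key_bin [(array([107., 250.]), 0.67)]
mug [(array([100., 191.]), 0.85)]
```

View pics/top0.png

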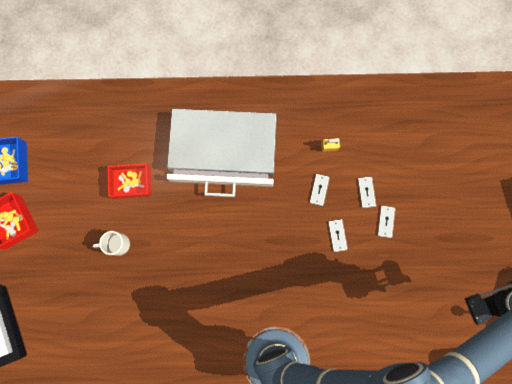

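View pics/side0.png

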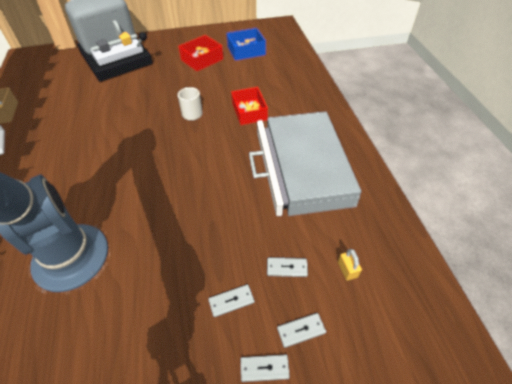

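Top view: four plates at (189,319), (192,367), (221,387), (235,337). The drawer is slightly ajar, with its handle at (190,220). The padlock is at (144,332), the bin at (180,128) and the mug at (243,115). The side view shows the same.

```bash
cat > h.py <<'E'
from cell import manip
import cv2,numpy as np
from scipy.spatial.transform import Rotation as Rn
def cam(n):
    m=manip.camera_model(n); K=np.array([[m["fx"],0,m["cx"]],[0,m["fy"],m["cy"]],[0,0,1]])
    return K,np.array([m["k1"],0,0,0,0]),Rn.from_rotvec(m["rvec"]).as_matrix(),np.array(m["tvec"])
def rays(n,uv):
    K,D,R,t=cam(n); q=cv2.undistortPoints(np.float64(uv).reshape(-1,1,2),K,D)[:,0]
    return -R.T@t, np.c_[q,np.ones(len(q))]@R, R, t
def plane(n,uv,z):
    o,r,_,_=rays(n,uv); return o+r*((z-o[2])/r[:,2])[:,None]
def proj(n,P):
    K,D,R,t=cam(n); return cv2.projectPoints(np.float64(P).reshape(-1,1,3),cv2.Rodrigues(R)[0],t,K,D)[0][:,0]
def cloud(n,d,mask):
    v,u=np.nonzero(mask&(d>0)); o,r,_,_=rays(n,np.c_[u,v]); return o+r*d[v,u][:,None]
def tri(ua,ub):
    oa,ra,_,_=rays("top",[ua]); ob,rb,_,_=rays("side",[ub]); a,b=ra[0],rb[0]
    s=np.linalg.lstsq(np.c_[a,-b],ob-oa,rcond=None)[0]; p,q=oa+s[0]*a,ob+s[1]*b
    return (p+q)/2,np.linalg.norm(p-q)
def mask_uv(m): v,u=np.nonzero(m); return np.c_[u,v].astype(float)
def rect(n,mask,z):
    "centre and yaw of long axis of a mask laid on plane z"
    P=plane(n,mask_uv(mask),z)[:,:2]; (c,w,a)=cv2.minAreaRect(np.float32(P)*1000)
    if w[0]<w[1]: a+=90
    e=np.linalg.svd(P-P.mean(0),full_matrices=False)[2][0]
    return P.mean(0),(np.degrees(np.arctan2(e[1],e[0]))+90)%180-90,np.sort(w)
def plates(z=0.01,show=True,minconf=.3):
    out={}
    for n in ("top","side"):
        p,d=manip.capture(n); out[n]=[]
        for r in manip.silhouettes("plate0",n):
            if r["conf"]<minconf or r["mask"].sum()<60: continue
            c,a,w=rect(n,r["mask"],z); h=np.median(cloud(n,d,r["mask"])[:,2]) if (d[r["mask"]]>0).any() else 0
            out[n].append((c,a,w,mask_uv(r["mask"]).mean(0)))
            if show: print(n,round(r["conf"],2),"c",np.round(c,4),"yaw",round(a,1),"size",np.round(w),"h",round(float(h),4))
    for t in out["top"]:
        for s in out["side"]:
            if np.linalg.norm(t[0]-s[0])<.03:
                X,g=tri(t[3],s[3]); print("both: mean",np.round((t[0]+s[0])/2,4),"yaw",round((t[1]+s[1])/2,1),"tri",np.round(X,4),"gap",round(g,4))
    return out
E
python3 - <<'E'
from h import *
plates()
for n in ("top","side"):
    d=np.load(n+"0.npz")["d"]
    for t,z in (("drawer_handle",.05),("cabinet",.078),("padlock",.05),("key_bin",.05),("mug",.05)):
        for r in manip.silhouettes(t,n)[:2]:
            c,a,w=rect(n,r["mask"],z); C=cloud(n,d,r["mask"])
            print(n,t,round(r["conf"],2),np.round(c,3),round(a,1),np.round(w),"pts",np.round(np.percentile(C,[2,50,98],axis=0),3).tolist())
E
```

```text
top 0.97 c [ 0.4341 -0.2322] yaw 8.0 size [ 51. 109.] h 0.0098
top 0.89 c [ 0.4795 -0.4084] yaw -9.9 size [ 52. 111.] h 0.0101
top 0.84 c [ 0.589 -0.345] yaw 5.3 size [ 51. 110.] h 0.0103
top 0.66 c [ 0.601  -0.1717] yaw -13.8 size [ 51. 111.] h 0.01
top 0.54 c [0.6449 0.5249] yaw -89.9 size [124. 156.] h 0.0157
side 0.97 c [ 0.4792 -0.4101] yaw -8.4 size [ 53. 110.] h 0.0089
side 0.97 c [ 0.4318 -0.2331] yaw 8.1 size [ 53. 111.] h 0.0094
side 0.91 c [ 0.5999 -0.1737] yaw -14.2 size [ 55. 110.] h 0.01
side 0.8 c [ 0.5874 -0.3459] yaw 4.2 size [ 53. 112.] h 0.009
both: mean [ 0.433  -0.2327] yaw 8.0 tri [ 0.4329 -0.2326  0.0087] gap 0.0025
both: mean [ 0.4794 -0.4092] yaw -9.2 tri [ 0.4796 -0.4094  0.0061] gap 0.0004
both: mean [ 0.5882 -0.3455] yaw 4.8 tri [ 0.5884 -0.3455  0.0079] gap 0.0016
both: mean [ 0.6005 -0.1727] yaw -14.0 tri [ 0.6011 -0.1722  0.0064] gap 0.0009
top drawer_handle 0.67 [0.638 0.188] 86.2 [ 90. 379.] pts [[0.582, 0.014, 0.001], [0.639, 0.19, 0.05], [0.673, 0.363, 0.073]]
top cabinet 0.74 [0.744 0.18 ] 85.2 [319. 386.] pts [[0.615, -0.003, -0.001], [0.745, 0.18
[... 671 characters left out ...]
[317. 388.] pts [[0.618, -0.002, 0.031], [0.746, 0.18, 0.077], [0.88, 0.361, 0.086]]
side cabinet 0.72 [0.742 0.131] 84.3 [311. 430.] pts [[0.617, -0.014, 0.008], [0.745, 0.127, 0.076], [0.877, 0.356, 0.08]]
side cabinet 0.48 [0.628 0.136] 87.1 [ 89. 402.] pts [[0.58, 0.0, -0.002], [0.636, 0.154, 0.047], [0.67, 0.364, 0.069]]
side padlock 0.82 [ 0.758 -0.224] 71.3 [55. 82.] pts [[0.745, -0.247, 0.008], [0.759, -0.225, 0.049], [0.779, -0.192, 0.091]]
side key_bin 0.71 [ 0.593 -0.192] -14.5 [ 49. 105.] pts [[0.549, -0.204, 0.004], [0.601, -0.174, 0.01], [0.652, -0.144, 0.013]]
side mug 0.94 [0.412 0.557] -88.9 [ 81. 198.] pts [[0.375, 0.519, 0.003], [0.411, 0.533, 0.06], [0.449, 0.599, 0.094]]
```

```bash
cat >> h.py <<'E'
def band(n,d,lo,hi,x,y):
    C=cloud(n,d,np.ones(d.shape,bool)); k=(C[:,2]>lo)&(C[:,2]<hi)&(C[:,0]>x[0])&(C[:,0]<x[1])&(C[:,1]>y[0])&(C[:,1]<y[1])
    return C[k]
def box(P):
    c,w,a=cv2.minAreaRect(np.float32(P[:,:2])); return np.round(c,4),np.round(w,4),round(a,2),len(P)
E
python3 - <<'E'
from h import *
for n in("top","side"):
    d=np.load(n+"0.npz")["d"]
    C=band(n,d,.074,.083,(.6,.95),(-.05,.45)); print(n,"cab top",box(C))
    C=band(n,d,.062,.0735,(.6,.68),(-.05,.4)); print("front top",box(C),np.median(C,0))
    C=band(n,d,.035,.055,(.56,.63),(.1,.28)); print("handle",box(C),np.median(C,0))
E
```

```text
top cab top (array([0.7567, 0.1796]), array([0.3795, 0.2579]), 86.23, 4569)
front top (array([0.6485, 0.1859]), array([0.379 , 0.0621]), 89.73, 569) [0.63959068 0.18201855 0.06795572]
handle (array([0.603 , 0.1732]), array([0.1428, 0.0518]), 86.9, 161) [0.59109419 0.18012221 0.04832161]
side cab top (array([0.774 , 0.1782]), array([0.3816, 0.2209]), 86.33, 5334)
front top (array([0.647 , 0.1863]), array([0.0639, 0.3829]), 0.02, 565) [0.63582803 0.15120473 0.06677128]
handle (array([0.6009, 0.1747]), array([0.1382, 0.051 ]), 86.71, 180) [0.59413167 0.1782851  0.0473134 ]
```

Call:
jog_arm:
  series:
    - [[0.2, 0.43, 0], 0.054, 60]
    - [[0.2, 0.43, 0], 0.054, 60]
    - [[0.2, 0.43, 0], 0.054, 60]
    - [[0.2, 0.43, 0], 0.054, 60]
    - [[0.2, 0.43, 0], 0.054, 60]
    - [[0.2, 0.43, 0], 0.054, 60]
    - [[0.2, 0.43, 0], 0.054, 60]
    - [[0.2, 0.43, 0], 0, 60]
    - [[0.2, 0.43, 0], 0, 60]
    - [[0.2, 0.43, 0], 0, 60]
    - [[0.2, 0.43, 0], 0, 60]
    - [[0, 0, 0], 0, 60]

```text
time_s: 2.9
ee_pos: [0.481, -0.0671, 0.2232]
tcp_rot: [0.0, 0.724, 0.689, 0.001]
wrist_force: [-0.4, -0.8, -0.1]
width: 0.69
grasp_force: 0.0
```

Call:
jog_arm:
  series:
    - [[0.19, 0.43, 0], -0.005, 40]
    - [[0.19, 0.43, 0], 0, 40]
    - [[0.19, 0.43, 0], 0, 40]
    - [[0.19, 0.43, 0], 0, 40]
    - [[0.17, 0.42, 0], 0, 40]
    - [[0, 0, -0.4], 0, 40]
    - [[0, 0, -0.4], 0, 40]
    - [[0, 0, -0.4], 0, 40]
    - [[0, 0, 0], 0, 40]

```text
time_s: 4.03
ee_pos: [0.5887, 0.1817, 0.0749]
tcp_rot: [-0.001, 0.733, 0.68, -0.004]
wrist_force: [0.3, 0.6, 0.8]
width: 0.463
grasp_force: 0.0
```

```bash
python3 - <<'E'
from h import *
p,d=manip.capture("side"); cv2.imwrite("pics/s1.png",cv2.resize(p[60:260,180:420,::-1],None,fx=3,fy=3))
s=manip.sense(); print(s["ee_pos"],s["width"],s["wrist_force"])
E
```

```text
[0.59065616 0.18320824 0.07777614] 0.4559784290771078 [ 1.02925219  0.01123128 -0.40886302]
```

View pics/s1.png

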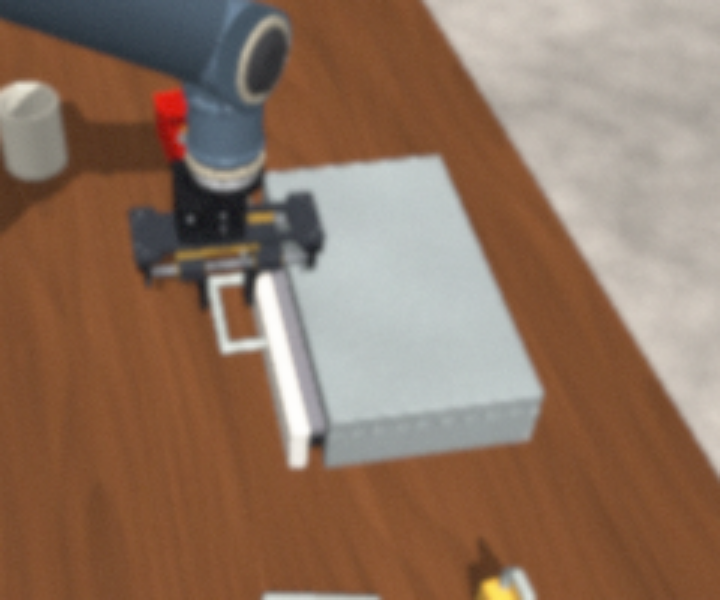

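The fingers straddle the handle bar: front finger at (205,295), back finger at (250,285) in the crop. Lower and grip.

Call:
jog_arm:
  series:
    - [[0, 0, -0.2], 0, 40]
    - [[0, 0, -0.2], 0, 40]
    - [[0, 0, 0], 0, 0]
    - [[0, 0, 0], 0, 0]
    - [[0, 0, 0], 0, 0]
    - [[0, 0, 0], 0, 0]
    - [[0, 0, 0], 0, 0]

```text
time_s: 4.95
ee_pos: [0.5918, 0.1851, 0.0317]
tcp_rot: [0.0, 0.733, 0.681, 0.001]
wrist_force: [-2.1, -0.8, 6.5]
width: 0.101
grasp_force: 30.0
```

Call:
jog_arm:
  series:
    - [[-0.13, 0.008, 0], 0, 0]
    - [[-0.13, 0.008, 0], 0, 0]
    - [[-0.13, 0.008, 0], 0, 0]
    - [[-0.13, 0.008, 0], 0, 0]
    - [[-0.13, 0.008, 0], 0, 0]
    - [[-0.13, 0.008, 0], 0, 0]
    - [[-0.13, 0.008, 0], 0, 0]
    - [[-0.13, 0.008, 0], 0, 0]
    - [[-0.13, 0.008, 0], 0, 0]
    - [[0, 0, 0], 0, 0]

```text
time_s: 6.2
ee_pos: [0.4486, 0.1946, 0.0316]
tcp_rot: [-0.0, 0.732, 0.681, 0.0]
wrist_force: [-2.4, 1.5, 11.7]
width: 0.1
grasp_force: 30.0
```

Call:
jog_arm:
  series:
    - [[-0.05, 0.003, 0], 0, 0]
    - [[-0.05, 0.003, 0], 0, 0]
    - [[0, 0, 0], 0, 0]

```text
time_s: 6.58
ee_pos: [0.4382, 0.1953, 0.0317]
tcp_rot: [0.0, 0.732, 0.681, 0.001]
wrist_force: [-0.9, 1.3, 8.9]
width: 0.1
grasp_force: 30.0
```

Call:
jog_arm:
  series:
    - [[-0.03, 0.002, 0], 0, 0]
    - [[-0.03, 0.002, 0], 0, 0]
    - [[0, 0, 0], 0, 0]

```text
time_s: 6.95
ee_pos: [0.4369, 0.1955, 0.0318]
tcp_rot: [0.002, 0.733, 0.68, 0.005]
wrist_force: [13.3, -0.1, -5.4]
width: 0.1
grasp_force: 30.0
```

Call:
jog_arm:
  series:
    - [[0.04, 0, 0], 0, 40]
    - [[0, 0, 0], 0, 40]
    - [[0, 0, 0], 0, 40]
    - [[0, 0, 0.4], 0, 40]
    - [[0, 0, 0.4], 0, 40]
    - [[0, 0, 0.4], 0, 80]
    - [[0.1, -0.45, 0.2], -0.055, 87]
    - [[0.1, -0.45, 0], -0.055, 87]
    - [[0.1, -0.45, 0], -0.055, 87]
    - [[0, -0.45, 0], -0.055, 87]
    - [[0, -0.45, 0], -0.055, 87]
    - [[0, -0.45, 0], -0.055, 87]

```text
time_s: 8.45
ee_pos: [0.4711, -0.1306, 0.1982]
tcp_rot: [-0.0, 0.974, 0.225, -0.001]
wrist_force: [0.7, 0.3, -0.2]
width: 0.992
grasp_force: 0.0
```

```bash
python3 - <<'E'
from h import *
plates()
for n in("top","side"):
    p,d=manip.capture(n); np.savez(n+"1.npz",p=p,d=d); cv2.imwrite(f"pics/{n}2.png",cv2.resize(p[60:260,120:420,::-1],None,fx=2.6,fy=2.6))
    C=band(n,d,.074,.083,(.6,.95),(-.05,.45)); print(n,"cab top",box(C))
    C=band(n,d,.060,.0735,(.42,.53),(-.05,.45)); print("front top",box(C),np.median(C,0))
    C=band(n,d,.041,.05,(.5,.665),(-.05,.4)); print("tray top",box(C),np.median(C,0))
    for q in range(4):
        print([ (np.round(r["location"]),round(r["conf"],2)) for r in manip.spot_in(f"pocket{q}",n)])
E
```

```text
top 0.78 c [ 0.5877 -0.3461] yaw 4.6 size [ 54. 113.] h 0.0104
top 0.65 c [ 0.6258 -0.1765] yaw -37.4 size [50. 83.] h 0.0099
top 0.57 c [ 0.4806 -0.4094] yaw -9.5 size [ 54. 110.] h 0.0102
side 0.97 c [ 0.5886 -0.3467] yaw 6.5 size [ 50. 111.] h 0.0091
side 0.94 c [ 0.5986 -0.1736] yaw -14.5 size [ 51. 109.] h 0.0101
side 0.91 c [ 0.4314 -0.2336] yaw 8.7 size [ 55. 114.] h 0.0093
side 0.69 c [ 0.4793 -0.41  ] yaw -9.3 size [ 50. 110.] h 0.009
both: mean [ 0.5881 -0.3464] yaw 5.6 tri [ 0.5882 -0.3464  0.0086] gap 0.0008
both: mean [ 0.6122 -0.1751] yaw -26.0 tri [ 0.6112 -0.1752  0.015 ] gap 0.0268
both: mean [ 0.4799 -0.4097] yaw -9.4 tri [ 0.4799 -0.4098  0.0088] gap 0.0013
top cab top (array([0.7754, 0.1787]), array([0.3793, 0.2213]), 86.15, 4556)
front top (array([0.4927, 0.198 ]), array([0.3767, 0.0187]), 86.1, 508) [0.49248026 0.19681312 0.06692048]
tray top (array([0.5856, 0.1831]), array([0.3593, 0.1642]), 86.61, 1866) [0.57868374 0.18394518 0.0448759 ]
[(array([198., 219.]), 0.75)]
[(array([198., 219.]), 0.75)]
[(array([198., 219.]), 0.75)]
[(array([198., 219.]), 0.75)]
side cab top (array([0.7745, 0.1788]), array([0.3817, 0.2213]), 86.31, 5305)
front top (array([0.4704, 0.0113]), array([0., 0.]), 0.0, 1) [0.47037068 0.01134956 0.06156704]
tray top (array([0.6145, 0.1854]), array([0.3543, 0.1658]), 79.0, 1163) [0.62857972 0.1182658  0.04401363]
[(array([176., 261.]), 0.59), (array([301., 229.]), 0.41)]
[(array([176., 261.]), 0.59), (array([301., 229.]), 0.41)]
[(array([176., 261.]), 0.59), (array([301., 229.]), 0.41)]
[(array([176., 261.]), 0.59), (array([301., 229.]), 0.41)]
```

View pics/top2.png

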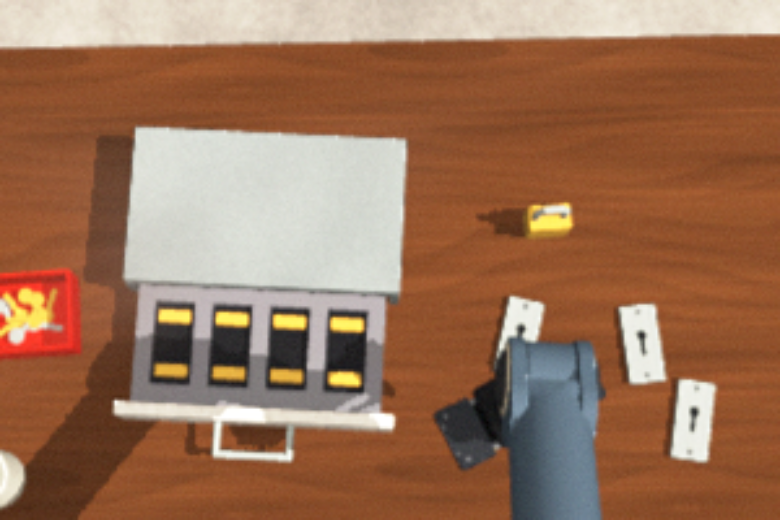

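View pics/side2.png

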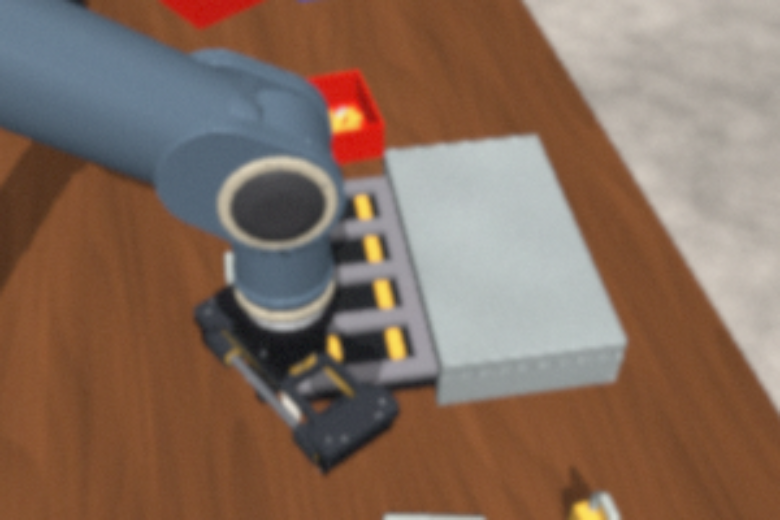

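The top crop shows four empty dark pockets with brass clips, centred at about (343,172), (344,230), (347,288) and (349,347) in (row, column). Nothing on the bench seems to have moved. Next I measure the pockets from the clips in both views.

```bash
cat >> h.py <<'E'
def clips(n,p,z=.041):
    "brass blobs in the open tray, on plane z"
    hsv=cv2.cvtColor(p,cv2.COLOR_RGB2HSV); m=cv2.inRange(hsv,(14,110,90),(35,255,255))
    k,l,st,c=cv2.connectedComponentsWithStats(m); r=[]
    for i in range(1,k):
        if st[i,4]>=15:
            X=plane(n,[c[i]],z)[0]
            if .5<X[0]<.67 and 0<X[1]<.38: r.append((X,c[i],st[i,4],l==i))
    return r
E
python3 - <<'E'
from h import *
for n in("top","side"):
    f=np.load(n+"1.npz"); p,d=f["p"],f["d"]
    R=clips(n,p)
    for X,c,a,m in R: print(n,np.round(X[:2],4),np.round(c,1),a,"depth z",np.round(np.median(cloud(n,d,m)[:,2]),4))
    if n=="top":
        front=sorted([r[0] for r in R if r[0][0]<.585],key=lambda v:-v[1]); back=sorted([r[0] for r in R if r[0][0]>=.585],key=lambda v:-v[1])
        for a,b in zip(front,back): print("pocket",np.round((a+b)/2,4),"len",np.linalg.norm(a-b),"yaw",np.degrees(np.arctan2(b[1]-a[1],b[0]-a[0])))
E
```

```text
top [0.6324 0.3071] [186.9 181.4] 81 depth z 0.0394
top [0.6274 0.2279] [208.8 182.4] 82 depth z 0.0393
top [0.6223 0.1478] [231.  183.4] 81 depth z 0.0394
top [0.6172 0.0671] [253.4 184.4] 82 depth z 0.0404
top [0.5566 0.3115] [185.5 202.2] 72 depth z 0.0392
top [0.5513 0.2315] [207.8 203.3] 75 depth z 0.0402
top [0.5459 0.1517] [230.  204.4] 73 depth z 0.0402
top [0.5408 0.0732] [252.  205.5] 77 depth z 0.0397
pocket [0.5945 0.3093 0.041 ] len 0.0759311268271332 yaw -3.297282902951714
pocket [0.5893 0.2297 0.041 ] len 0.07616180405488229 yaw -2.727447759761325
pocket [0.5841 0.1497 0.041 ] len 0.07650229472044452 yaw -2.9309999827133675
pocket [0.579  0.0701 0.041 ] len 0.07662022381331325 yaw -4.57244753327595
side [0.6327 0.3086] [259.3 139.2] 60 depth z 0.0389
side [0.6273 0.2282] [263.1 155.3] 69 depth z 0.0382
side [0.6222 0.1485] [267.1 172.6] 76 depth z 0.0381
side [0.6168 0.0688] [271.6 191.5] 87 depth z 0.0382
side [0.5446 0.0779] [248.4 193.4] 51 depth z 0.0392
side [0.5032 0.0607] [236.3 200.1] 30 depth z 0.3051
side [0.5403 0.0261] [250.5 206.8] 31 depth z 0.297
```

Call:
jog_arm:
  series:
    - [[0.27, -0.09, -0.1], -0.0556, 87]
    - [[0.27, -0.09, -0.2], -0.0556, 87]
    - [[0.27, -0.09, -0.2], -0.0556, 87]
    - [[0.27, -0.08, -0.2], -0.0556, 87]
    - [[0, 0, -0.1], 0, 87]
    - [[0, 0, 0], 0, 87]
    - [[0, 0, 0], 0, 87]

```text
time_s: 10.02
ee_pos: [0.6015, -0.1713, 0.1035]
tcp_rot: [0.0, 0.993, -0.119, 0.0]
wrist_force: [-0.3, 0.3, 0.9]
width: 0.999
grasp_force: 0.0
```

```bash
cat >> h.py <<'E'
def pose():
    s=manip.sense(); q=s["tcp_rot"]; return np.round(s["ee_pos"],4),round(2*np.degrees(np.arctan2(q[2],q[1])),2)
def goto(x,y,z,yaw):
    e,a=pose(); dx=np.array([x,y,z])-e; print("pose",e,a,"shares needed",np.round(dx/.12,3),"turn",round(((yaw-a+90)%180-90)/180,4),"f",np.round(manip.sense()["wrist_force"],1))
E
python3 - <<'E'
from h import *
plates(); goto(.6,-.173,.006,-14.1)
E
```

```text
top 0.94 c [ 0.5907 -0.345 ] yaw 4.5 size [ 48. 106.] h 0.0103
top 0.85 c [ 0.4803 -0.4085] yaw -9.0 size [ 51. 110.] h 0.0104
top 0.59 c [ 0.5758 -0.1656] yaw -12.1 size [50. 57.] h 0.0101
side 0.97 c [ 0.5892 -0.1807] yaw -24.8 size [ 49. 113.] h 0.0098
side 0.93 c [ 0.4313 -0.2341] yaw 7.7 size [ 53. 112.] h 0.0095
side 0.91 c [ 0.4791 -0.4101] yaw -8.9 size [ 50. 110.] h 0.0091
side 0.63 c [ 0.5874 -0.3456] yaw 3.2 size [ 49. 110.] h 0.0091
both: mean [ 0.5891 -0.3453] yaw 3.8 tri [ 0.5892 -0.3453  0.0084] gap 0.0033
both: mean [ 0.4797 -0.4093] yaw -9.0 tri [ 0.4799 -0.4095  0.0066] gap 0.0013
both: mean [ 0.5825 -0.1732] yaw -18.5 tri [ 0.5868 -0.1695 -0.0154] gap 0.0141
pose [ 0.6019 -0.1716  0.1037] -13.68 shares needed [-0.016 -0.012 -0.814] turn -0.0023 f [ 0.2 -0.7 -0.3]
```

Call:
jog_arm:
  series:
    - [[-0.015, -0.012, -0.3], -0.002, 87]
    - [[0, 0, -0.3], 0, 87]
    - [[0, 0, -0.2], 0, 87]
    - [[0, 0, 0], 0, 87]

```text
time_s: 10.72
ee_pos: [0.5986, -0.1726, 0.0052]
tcp_rot: [-0.0, 0.993, -0.122, -0.002]
wrist_force: [0.5, -0.8, -0.1]
width: 0.996
grasp_force: 0.0
```

Call:
jog_arm:
  series:
    - [[0, 0, 0], 0, 0]
    - [[0, 0, 0], 0, 0]
    - [[0, 0, 0], 0, 0]
    - [[0, 0, 0], 0, 0]
    - [[0, 0, 0], 0, 0]
    - [[0, 0, 0.3], 0, 0]
    - [[0, 0, 0.4], 0, 0]
    - [[0, 0, 0.4], 0, 0]
    - [[0, 0, 0], 0, 0]

```text
time_s: 11.85
ee_pos: [0.6028, -0.1734, 0.1428]
tcp_rot: [0.001, 0.992, -0.122, 0.004]
wrist_force: [0.1, 0.8, -3.1]
width: 0.565
grasp_force: 30.0
```

```bash
python3 - <<'E'
from h import *
s=manip.sense(); print(s["width"]*87,s["grasp_force"])
# pocket 3 target
goto(.579,.0705,.13,-3.7)
E
```

```text
49.1708912932506 29.998237788677216
pose [ 0.6028 -0.1734  0.1428] -14.05 shares needed [-0.198  2.033 -0.107] turn 0.0575 f [ 0.1  0.8 -3.1]
```

Call:
jog_arm:
  series:
    - [[-0.04, 0.4, 0], 0.0195, 0]
    - [[-0.04, 0.4, 0], 0.019, 0]
    - [[-0.04, 0.4, 0], 0.019, 0]
    - [[-0.04, 0.4, 0], 0, 0]
    - [[-0.038, 0.433, -0.107], 0, 0]
    - [[0, 0, -0.2], 0, 0]
    - [[0, 0, 0], 0, 0]
    - [[0, 0, 0], 0, 0]

```text
time_s: 12.85
ee_pos: [0.5763, 0.0699, 0.1015]
tcp_rot: [0.0, 0.999, -0.033, -0.0]
wrist_force: [-0.6, -0.7, -1.4]
width: 0.562
grasp_force: 30.0
```

```bash
python3 - <<'E'
from h import *
goto(.579,.0705,.048,-3.7)
for n in ("side","top"):
    p,d=manip.capture(n); np.savez(n+"3.npz",p=p,d=d)
    for r in manip.silhouettes("plate0",n):
        uv=mask_uv(r["mask"]).mean(0); X=plane(n,[uv],.11)[0]
        if abs(X[0]-.58)<.07 and abs(X[1]-.07)<.07: print(n,r["conf"],X,rect(n,r["mask"],manip.sense()["ee_pos"][2]+.005),np.median(cloud(n,d,r["mask"]),0))
p=np.load("side3.npz")["p"]; cv2.imwrite("pics/s3.png",cv2.resize(p[120:260,180:340,::-1],None,fx=4.5,fy=4.2))
E
```

```text
pose [0.5763 0.0699 0.1015] -3.78 shares needed [ 0.022  0.005 -0.446] turn 0.0004 f [-0.6 -0.7 -1.4]
```

View pics/s3.png

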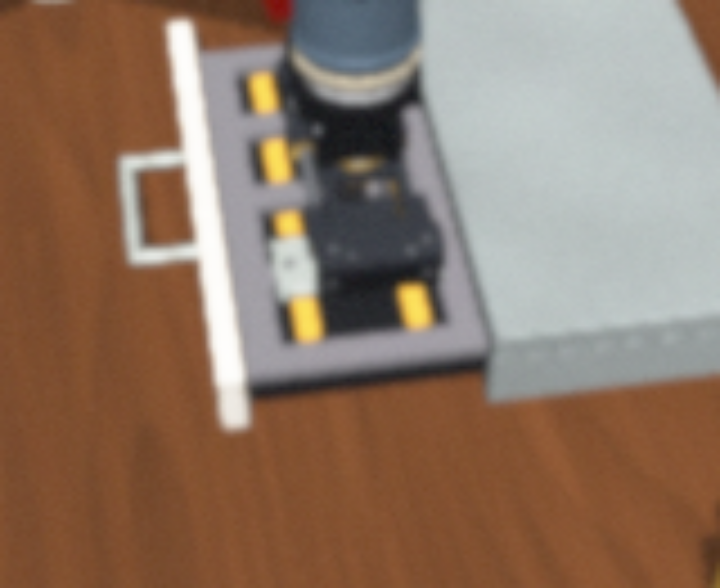

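The crop shows the plate's front end held above pocket 3: front edge at about (268,273), the brass clips behind it. I check where that edge projects.

```bash
python3 - <<'E'
from h import *
d=np.load("side3.npz")["d"]; p=np.load("side3.npz")["p"]
C=band("side",d,.098,.112,(.5,.57),(.02,.12)); print(len(C),np.round(C.min(0),4),np.round(C.max(0),4))
print(plane("side",[[180+273/4.5-.5,120+268/4.2-.5]],.1055))
dt=np.load("top3.npz")["d"]
C=band("top",dt,.098,.114,(.5,.57),(.02,.12)); print(len(C),C.min(0) if len(C) else 0,C.max(0) if len(C) else 0)
E
```

```text
120 [0.5202 0.0341 0.098 ] [0.5686 0.096  0.1066]
[[0.52001064 0.0704456  0.1055    ]]
30 [0.5233102  0.07620035 0.0982409 ] [0.55457101 0.09692395 0.11300478]
```

Call:
jog_arm:
  series:
    - [[0.02, 0.005, -0.2], 0, 0]
    - [[0, 0, -0.15], 0, 0]
    - [[0, 0, -0.04], 0, 0]
    - [[0, 0, 0], 0, 0]
    - [[0, 0, -0.02], 0, 0]
    - [[0, 0, -0.02], 0, 0]
    - [[0, 0, 0], 0, 0]

```text
time_s: 13.92
ee_pos: [0.5787, 0.0716, 0.0502]
tcp_rot: [0.0, 0.999, -0.032, 0.0]
wrist_force: [-0.3, 0.2, -1.7]
width: 0.565
grasp_force: 30.0
```

Call:
jog_arm:
  series:
    - [[0, 0, -0.015], 0, 0]
    - [[0, 0, -0.015], 0, 0]
    - [[0, 0, 0], 0, 0]

```text
time_s: 14.3
ee_pos: [0.5789, 0.0717, 0.0472]
tcp_rot: [0.0, 0.999, -0.032, 0.0]
wrist_force: [-1.7, -0.6, 3.6]
width: 0.561
grasp_force: 30.0
```

Call:
jog_arm:
  series:
    - [[0, 0, -0.01], 0, 0]
    - [[0, 0, 0], 0, 0]

```text
time_s: 14.55
ee_pos: [0.5789, 0.0716, 0.0461]
tcp_rot: [0.0, 0.999, -0.032, 0.0]
wrist_force: [-2.1, -0.3, 5.9]
width: 0.563
grasp_force: 30.0
```

Call:
jog_arm:
  series:
    - [[0, 0, 0], 0, 70]
    - [[0, 0, 0], 0, 70]
    - [[0, 0, 0.3], 0, 70]
    - [[0, 0, 0.3], 0, 0]
    - [[0, -0.45, 0.2], 0, 0]
    - [[0, -0.45, 0], 0, 0]
    - [[0, -0.45, 0], 0, 0]
    - [[0, 0, 0], 0, 0]

```text
time_s: 15.55
ee_pos: [0.5781, -0.097, 0.1409]
tcp_rot: [0.002, 0.999, -0.037, -0.0]
wrist_force: [0.4, 1.0, 0.1]
width: 0.321
grasp_force: 0.0
```

```bash
cat >> h.py <<'E'
def tray(z=.051):
    for n in ("top","side"):
        p,d=manip.capture(n)
        for r in manip.silhouettes("plate0",n):
            if r["conf"]<.3 or r["mask"].sum()<60: continue
            zz=z; c,a,w=rect(n,r["mask"],zz)
            if not(.5<c[0]<.66 and 0<c[1]<.36): c,a,w=rect(n,r["mask"],.01); zz=.01
            C=cloud(n,d,r["mask"]); A=np.c_[C[:,:2]-C[:,:2].mean(0),np.ones(len(C))]; f=np.linalg.lstsq(A,C[:,2],rcond=None)[0]
            print(n,round(r["conf"],2),"c",np.round(c,4),"yaw",round(a,1),"size",np.round(w),"h %.4f slope %.3f %.3f"%(f[2],f[0],f[1]))
E
python3 - <<'E'
from h import *
tray(); goto(.579,.0705,.1,-3.7)
E
```

```text
top 0.94 c [0.5801 0.0721] yaw -2.4 size [ 47. 101.] h 0.0491 slope -0.004 -0.020
top 0.84 c [ 0.4608 -0.2638] yaw 9.9 size [ 35. 110.] h 0.0099 slope -0.013 0.057
top 0.83 c [ 0.4807 -0.409 ] yaw -9.9 size [ 52. 112.] h 0.0103 slope 0.017 0.006
top 0.7 c [ 0.5885 -0.3452] yaw 5.8 size [ 53. 110.] h 0.0099 slope -0.000 0.020
side 0.75 c [0.5484 0.0678] yaw -59.2 size [51. 52.] h 0.0503 slope -0.133 -0.704
side 0.71 c [ 0.479 -0.41 ] yaw -9.3 size [ 50. 110.] h 0.0090 slope 0.005 0.021
side 0.58 c [ 0.5884 -0.3466] yaw 4.5 size [ 50. 111.] h 0.0090 slope -0.002 -0.002
side 0.58 c [ 0.4561 -0.2571] yaw 5.3 size [ 55. 111.] h 0.0088 slope -0.005 0.020
pose [ 0.5788 -0.0885  0.1412] -3.55 shares needed [ 0.002  1.325 -0.343] turn -0.0008 f [-0.8 -0.1  0.6]
```

Call:
jog_arm:
  series:
    - [[0, 0.45, 0], 0, 0]
    - [[0, 0.45, -0.1], 0, 0]
    - [[0, 0.425, -0.2], 0, 0]
    - [[0, 0, -0.35], 0, 0]
    - [[0, 0, -0.02], 0, 0]
    - [[0, 0, 0], 0, 0]

```text
time_s: 16.5
ee_pos: [0.5792, 0.0689, 0.0617]
tcp_rot: [-0.0, 0.999, -0.032, 0.0]
wrist_force: [-0.4, -0.7, 0.1]
width: 0.005
grasp_force: 0.0
```

Call:
jog_arm:
  series:
    - [[0, 0.01, -0.06], 0, 0]
    - [[0, 0, -0.03], 0, 0]
    - [[0, 0, -0.02], 0, 0]
    - [[0, 0, -0.02], 0, 0]
    - [[0, 0, 0], 0, 0]

```text
time_s: 17.12
ee_pos: [0.579, 0.0695, 0.0463]
tcp_rot: [0.0, 0.999, -0.033, 0.0]
wrist_force: [-2.2, -0.6, 5.0]
width: 0.005
grasp_force: 2.5
```

Call:
jog_arm:
  series:
    - [[0, 0, -0.015], 0, 0]
    - [[0, 0, -0.015], 0, 0]
    - [[0, 0, -0.01], 0, 0]
    - [[0, 0, 0], 0, 0]

```text
time_s: 17.62
ee_pos: [0.5828, 0.0692, 0.0453]
tcp_rot: [0.0, 0.999, -0.033, 0.004]
wrist_force: [-2.5, -3.0, 22.9]
width: 0.003
grasp_force: 11.3
```

Call:
jog_arm:
  series:
    - [[-0.03, 0, 0.15], 0, 0]
    - [[0, 0, 0.35], 0, 87]
    - [[0, -0.45, 0.3], 0, 87]
    - [[0, -0.45, 0], 0, 87]
    - [[0, -0.45, 0], 0, 87]
    - [[0.2, -0.2, 0], 0, 87]
    - [[0, 0, 0], 0, 87]

```text
time_s: 18.5
ee_pos: [0.5997, -0.1172, 0.1353]
tcp_rot: [0.0, 0.999, -0.035, 0.0]
wrist_force: [0.2, 0.5, -0.0]
width: 0.602
grasp_force: 0.0
```

```bash
python3 - <<'E'
from h import *
tray(.045); goto(.588,-.3455,.1,5)
E
```

```text
top 0.93 c [0.584  0.0705] yaw -5.2 size [ 50. 108.] h 0.0450 slope -0.007 -0.006
top 0.75 c [ 0.4809 -0.4095] yaw -10.6 size [ 51. 110.] h 0.0102 slope 0.006 0.024
top 0.62 c [ 0.5891 -0.3446] yaw 4.3 size [ 53. 115.] h 0.0099 slope 0.001 -0.004
side 0.8 c [ 0.4789 -0.4107] yaw -8.9 size [ 50. 110.] h 0.0089 slope 0.004 0.031
side 0.76 c [0.5613 0.0692] yaw -1.9 size [49. 72.] h 0.0449 slope -0.004 -0.505
side 0.75 c [ 0.5888 -0.3465] yaw 6.5 size [ 52. 110.] h 0.0089 slope -0.006 -0.015
side 0.58 c [ 0.4553 -0.2571] yaw 6.5 size [ 53. 111.] h 0.0091 slope -0.000 0.020
pose [ 0.5984 -0.1124  0.1352] -3.56 shares needed [-0.087 -1.942 -0.293] turn 0.0476 f [-0.7  0.9  0.6]
```

Call:
jog_arm:
  series:
    - [[-0.02, -0.4, 0], 0.024, 87]
    - [[-0.02, -0.4, 0], 0.024, 87]
    - [[-0.02, -0.4, 0], 0, 87]
    - [[-0.02, -0.4, 0], 0, 87]
    - [[0, -0.344, -0.293], 0, 87]
    - [[0, 0, -0.3], 0, 87]
    - [[0, 0, 0], 0, 87]

```text
time_s: 19.58
ee_pos: [0.5872, -0.345, 0.0609]
tcp_rot: [-0.002, 0.999, 0.044, -0.003]
wrist_force: [-0.2, 0.2, 0.3]
width: 1.002
grasp_force: 0.0
```

```bash
python3 - <<'E'
from h import *
goto(.5887,-.3457,.005,5.2)
E
```

```text
pose [ 0.5872 -0.345   0.0609] 5.03 shares needed [ 0.012 -0.006 -0.466] turn 0.0009 f [-0.2  0.2  0.3]
```

Call:
jog_arm:
  series:
    - [[0, 0, -0.25], 0, 87]
    - [[0, 0, -0.21], 0, 87]
    - [[0, 0, 0], 0, 87]
    - [[0, 0, 0], 0, 0]
    - [[0, 0, 0], 0, 0]
    - [[0, 0, 0], 0, 0]
    - [[0, 0, 0], 0, 0]
    - [[0, 0, 0], 0, 0]

```text
time_s: 20.58
ee_pos: [0.5896, -0.347, 0.0092]
tcp_rot: [-0.0, 0.999, 0.043, 0.0]
wrist_force: [-0.3, 0.9, 2.0]
width: 0.553
grasp_force: 30.0
```

```bash
python3 - <<'E'
from h import *
for i in range(4): manip.capture("top"); print(pose(), manip.sense()["width"]*87)
E
```

```text
(array([ 0.5896, -0.347 ,  0.0092]), np.float64(4.95)) 47.89326105126585
(array([ 0.5896, -0.347 ,  0.0091]), np.float64(4.96)) 47.37827350422881
(array([ 0.5896, -0.347 ,  0.0091]), np.float64(4.96)) 48.081677621881475
(array([ 0.5897, -0.347 ,  0.0091]), np.float64(4.96)) 47.564978920778124
```

Call:
jog_arm:
  series:
    - [[0, 0, 0], 0, 87]
    - [[0, 0, 0], 0, 87]
    - [[0, 0, 0], 0, 87]
    - [[0, 0, -0.02], 0, 87]
    - [[0, 0, 0], 0, 87]

```text
time_s: 21.4
ee_pos: [0.5892, -0.3474, 0.006]
tcp_rot: [-0.0, 0.999, 0.043, -0.0]
wrist_force: [0.0, -0.0, -0.2]
width: 0.975
grasp_force: 0.0
```

```bash
python3 - <<'E'
from h import *
for i in range(2): manip.capture("top"); print(pose(), manip.sense()["width"]*87)
E
```

```text
(array([ 0.5893, -0.3474,  0.0062]), np.float64(4.95)) 85.75641842106623
(array([ 0.5894, -0.3474,  0.0063]), np.float64(4.95)) 85.89252918644516
```

Steady; 1–2 mm lower, then regrip.

Call:
jog_arm:
  series:
    - [[0, 0, -0.014], 0, 87]
    - [[0, 0, 0], 0, 0]
    - [[0, 0, 0], 0, 0]
    - [[0, 0, 0], 0, 0]
    - [[0, 0, 0], 0, 0]
    - [[0, 0, 0], 0, 0]

```text
time_s: 22.25
ee_pos: [0.5895, -0.3474, 0.0048]
tcp_rot: [0.0, 0.999, 0.043, 0.0]
wrist_force: [-0.2, 0.9, -0.3]
width: 0.569
grasp_force: 30.0
```

Call:
jog_arm:
  series:
    - [[0, 0, 0.3], 0, 0]
    - [[0, 0, 0.4], 0, 0]
    - [[0, 0, 0.4], 0, 0]
    - [[0, 0.45, 0], -0.024, 0]
    - [[0, 0.45, 0], -0.024, 0]
    - [[0, 0.45, 0], 0, 0]
    - [[0, 0.45, 0], 0, 0]
    - [[0, 0.45, 0], 0, 0]
    - [[0, 0.45, 0], 0, 0]
    - [[0, 0.45, 0], 0, 0]
    - [[0, 0.45, -0.1], 0, 0]
    - [[0, 0.4, -0.2], 0, 0]

```text
time_s: 23.75
ee_pos: [0.59, 0.135, 0.1013]
tcp_rot: [-0.0, 0.999, -0.032, 0.001]
wrist_force: [0.4, -0.3, -1.4]
width: 0.565
grasp_force: 30.0
```

Call:
jog_arm:
  series:
    - [[-0.03, 0.1, -0.2], 0, 0]
    - [[0, 0, -0.1], 0, 0]
    - [[0, 0, 0], 0, 0]

```text
time_s: 24.12
ee_pos: [0.5856, 0.1428, 0.0639]
tcp_rot: [0.001, 0.999, -0.033, -0.001]
wrist_force: [0.8, -0.0, -0.7]
width: 0.568
grasp_force: 30.0
```

```bash
python3 - <<'E'
from h import *
p,d=manip.capture("side"); goto(.585,.150,.048,-3.7); s=manip.sense(); print(s["width"]*87)
z=s["ee_pos"][2]; e=s["ee_pos"]
C=band("side",d,z-.004,z+.008,(.51,.565),(e[1]-.03,e[1]+.03)); print(len(C),np.round(C.min(0),4),np.round(np.sort(C[:,0])[:12],4))
E
```

```text
pose [0.5864 0.1427 0.0648] -3.83 shares needed [-0.012  0.061 -0.14 ] turn 0.0007 f [ 0.2 -0.7 -1.1]
48.898013652136264
104 [0.5286 0.1163 0.061 ] [0.5286 0.5291 0.5295 0.5302 0.5305 0.5305 0.5306 0.5306 0.531  0.5311
 0.5312 0.5318]
```

Call:
jog_arm:
  series:
    - [[-0.005, 0.061, 0], 0, 0]
    - [[0, 0, -0.07], 0, 0]
    - [[0, 0, -0.04], 0, 0]
    - [[0, 0, -0.02], 0, 0]
    - [[0, 0, 0], 0, 0]

```text
time_s: 24.8
ee_pos: [0.5851, 0.1516, 0.049]
tcp_rot: [0.0, 0.999, -0.032, -0.0]
wrist_force: [-2.2, -0.5, -1.5]
width: 0.569
grasp_force: 30.0
```

Call:
jog_arm:
  series:
    - [[0, 0, -0.015], 0, 0]
    - [[0, 0, -0.01], 0, 0]
    - [[0, 0, 0], 0, 0]

```text
time_s: 25.18
ee_pos: [0.5856, 0.1517, 0.0474]
tcp_rot: [0.0, 0.999, -0.032, 0.0]
wrist_force: [-2.7, -0.8, 6.7]
width: 0.571
grasp_force: 30.0
```

Call:
jog_arm:
  series:
    - [[0, 0, 0], 0, 70]
    - [[0, 0, 0], 0, 70]
    - [[0, 0, 0.3], 0, 70]
    - [[0, 0, 0.3], 0, 0]
    - [[0, -0.45, 0.2], 0, 0]
    - [[0, -0.45, 0], 0, 0]
    - [[0, -0.45, 0], 0, 0]
    - [[0, -0.2, 0], 0, 0]
    - [[0, 0, 0], 0, 0]

```text
time_s: 26.3
ee_pos: [0.5852, -0.0367, 0.1419]
tcp_rot: [0.0, 0.999, -0.035, 0.0]
wrist_force: [-0.3, 0.7, -0.2]
width: 0.21
grasp_force: 0.0
```

```bash
python3 - <<'E'
from h import *
tray(.051); goto(.584,.150,.06,-3.7)
E
```

```text
top 0.94 c [0.5851 0.1505] yaw -3.0 size [ 50. 110.] h 0.0522 slope -0.044 -0.003
top 0.77 c [0.5758 0.0742] yaw 2.7 size [ 50. 109.] h 0.0439 slope 0.002 -0.026
top 0.74 c [ 0.4568 -0.2551] yaw 7.0 size [ 51. 110.] h 0.0097 slope 0.005 -0.001
top 0.67 c [ 0.4782 -0.4077] yaw -5.9 size [ 50. 102.] h 0.0103 slope -0.007 0.018
top 0.51 c [0.5654 0.2154] yaw 77.6 size [230. 377.] h 0.0452 slope -0.075 -0.008
side 0.75 c [ 0.4792 -0.4104] yaw -8.8 size [ 50. 110.] h 0.0091 slope 0.005 0.024
side 0.71 c [ 0.4551 -0.2567] yaw 7.6 size [ 54. 111.] h 0.0090 slope 0.003 0.007
side 0.71 c [0.4086 0.5953] yaw -81.4 size [ 87. 194.] h 0.0649 slope -0.324 -0.763
side 0.65 c [0.547  0.0684] yaw -76.9 size [46. 49.] h 0.0437 slope 0.014 -0.077
side 0.58 c [0.527  0.1773] yaw 82.4 size [171. 404.] h 0.0451 slope -0.082 -0.011
side 0.47 c [0.5546 0.1501] yaw 68.5 size [49. 56.] h 0.0523 slope -0.041 0.031
pose [ 0.5854 -0.0316  0.1422] -3.51 shares needed [-0.012  1.513 -0.685] turn -0.0011 f [-0.5 -0.2 -0. ]
```

The plate in pocket 2 slopes −0.044: its front end sits on the rim. I regrip it and shift it about 3.5 mm toward the back.

Call:
jog_arm:
  series:
    - [[0, 0.4, 0], 0, 70]
    - [[0, 0.4, 0], 0, 70]
    - [[0, 0.4, 0], 0, 70]
    - [[0, 0.31, 0], 0, 70]
    - [[0, 0, -0.4], 0, 70]
    - [[0, 0, -0.34], 0, 70]
    - [[0, 0, 0], 0, 70]
    - [[0, 0, 0], 0, 70]

```text
time_s: 27.5
ee_pos: [0.5861, 0.1486, 0.0547]
tcp_rot: [-0.001, 1.0, -0.032, 0.001]
wrist_force: [1.0, 0.7, 0.8]
width: 0.788
grasp_force: 0.0
```

```bash
python3 - <<'E'
from h import *
goto(.585,.150,.047,-3.7);print(manip.sense()["width"]*87)
E
```

```text
pose [0.5861 0.1486 0.0547] -3.61 shares needed [-0.009  0.012 -0.064] turn -0.0005 f [1.  0.7 0.8]
68.55177328229176
```

Call:
jog_arm:
  series:
    - [[0, 0.01, -0.03], 0, 70]
    - [[0, 0, -0.03], 0, 70]
    - [[0, 0, 0], 0, 70]
    - [[0, 0, 0], 0, 0]
    - [[0, 0, 0], 0, 0]
    - [[0, 0, 0], 0, 0]
    - [[0, 0, 0], 0, 0]
    - [[0.015, 0, 0.015], 0, 0]
    - [[0.015, 0, 0], 0, 0]
    - [[0, 0, -0.015], 0, 0]
    - [[0, 0, 0], 0, 0]

```text
time_s: 28.88
ee_pos: [0.5893, 0.1488, 0.0462]
tcp_rot: [-0.0, 0.999, -0.032, 0.0]
wrist_force: [0.6, 3.4, -1.8]
width: 0.565
grasp_force: 30.0
```

Call:
jog_arm:
  series:
    - [[0, 0, 0], 0, 70]
    - [[0, 0, 0], 0, 70]
    - [[0, 0, 0.3], 0, 70]
    - [[0, 0, 0.3], 0, 0]
    - [[0, -0.45, 0.2], 0, 0]
    - [[0, -0.45, 0], 0, 0]
    - [[0, -0.45, 0], 0, 0]
    - [[0, -0.2, 0], 0, 0]
    - [[0, 0, 0], 0, 0]

```text
time_s: 30.0
ee_pos: [0.5885, -0.0413, 0.1421]
tcp_rot: [0.001, 0.999, -0.035, -0.0]
wrist_force: [0.4, 2.1, 0.1]
width: 0.206
grasp_force: 0.0
```

```bash
python3 - <<'E'
from h import *
tray(.051); goto(.588,.150,.06,-3.7)
p,d=manip.capture("side"); cv2.imwrite("pics/s4.png",cv2.resize(p[120:260,180:340,::-1],None,fx=4.5,fy=4.2))
E
```

```text
top 0.87 c [ 0.4593 -0.2553] yaw 7.5 size [ 51. 110.] h 0.0101 slope -0.009 0.021
top 0.86 c [0.5812 0.0713] yaw -1.2 size [ 50. 109.] h 0.0506 slope -0.058 -0.653
top 0.61 c [ 0.4826 -0.4084] yaw -12.2 size [ 54. 111.] h 0.0096 slope -0.015 -0.014
top 0.55 c [0.5887 0.1476] yaw -3.1 size [ 50. 109.] h 0.0505 slope 0.004 0.006
side 0.98 c [ 0.4561 -0.2567] yaw 7.1 size [ 56. 112.] h 0.0088 slope -0.003 -0.000
side 0.59 c [ 0.4792 -0.4097] yaw -9.2 size [ 52. 109.] h 0.0090 slope 0.003 0.020
pose [ 0.5889 -0.0355  0.1422] -3.52 shares needed [-0.008  1.546 -0.685] turn -0.001 f [ 0.4  0.5 -0.1]
```

View pics/s4.png

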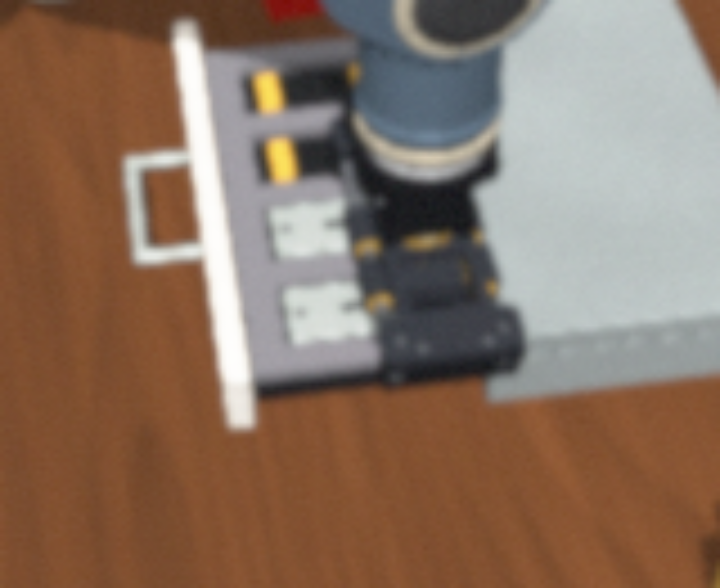

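Both plates now lie level in pockets 3 and 2, front ends at (315,320) and (230,305). The second still has to be pressed.

Call:
jog_arm:
  series:
    - [[0, 0.4, 0], 0, 0]
    - [[0, 0.4, 0], 0, 0]
    - [[0, 0.4, 0], 0, 0]
    - [[-0.01, 0.34, 0], 0, 0]
    - [[0, 0, -0.4], 0, 0]
    - [[0, 0, -0.3], 0, 0]
    - [[0, 0, 0], 0, 0]

```text
time_s: 31.12
ee_pos: [0.585, 0.1478, 0.0555]
tcp_rot: [0.001, 1.0, -0.031, -0.003]
wrist_force: [-0.2, 0.4, 0.7]
width: 0.007
grasp_force: 0.0
```

Call:
jog_arm:
  series:
    - [[0, 0, -0.03], 0, 0]
    - [[0, 0, -0.02], 0, 0]
    - [[0, 0, -0.02], 0, 0]
    - [[0, 0, -0.02], 0, 0]
    - [[0, 0, 0], 0, 0]

```text
time_s: 31.75
ee_pos: [0.5886, 0.1473, 0.049]
tcp_rot: [-0.0, 0.999, -0.032, 0.001]
wrist_force: [-0.7, 0.3, 6.6]
width: 0.001
grasp_force: 3.0
```

Call:
jog_arm:
  series:
    - [[0, 0, -0.02], 0, 0]
    - [[0, 0, -0.02], 0, 0]
    - [[0, 0, 0], 0, 0]

```text
time_s: 32.12
ee_pos: [0.5894, 0.1472, 0.0454]
tcp_rot: [-0.0, 0.999, -0.032, 0.002]
wrist_force: [-1.4, -1.1, 11.0]
width: 0.002
grasp_force: 5.9
```

Call:
jog_arm:
  series:
    - [[0, 0, -0.015], 0, 0]
    - [[0, 0, -0.01], 0, 0]
    - [[0, 0, 0], 0, 0]

```text
time_s: 32.5
ee_pos: [0.5923, 0.1471, 0.0453]
tcp_rot: [-0.0, 0.999, -0.033, 0.005]
wrist_force: [-2.4, -3.9, 24.2]
width: 0.005
grasp_force: 12.1
```

Call:
jog_arm:
  series:
    - [[0, 0, 0.15], 0, 0]
    - [[0, 0, 0.35], 0, 87]
    - [[0, -0.45, 0.3], 0.03, 87]
    - [[0, -0.45, 0], 0.03, 87]
    - [[0, -0.45, 0], 0, 87]
    - [[0, -0.45, 0], 0, 87]
    - [[0.1, -0.45, 0], 0, 87]
    - [[0, 0, 0], 0, 87]

```text
time_s: 33.5
ee_pos: [0.5996, -0.1278, 0.1343]
tcp_rot: [0.002, 0.998, 0.057, 0.0]
wrist_force: [-0.3, 1.5, 0.2]
width: 0.722
grasp_force: 0.0
```

```bash
python3 - <<'E'
from h import *
tray(.045); goto(.4565,-.2563,.1,7.3)
E
```

```text
top 0.81 c [0.5865 0.069 ] yaw -5.5 size [ 45. 104.] h 0.0447 slope -0.001 0.009
top 0.78 c [0.5942 0.1483] yaw -6.1 size [ 49. 107.] h 0.0448 slope -0.007 -0.017
top 0.61 c [ 0.4808 -0.4092] yaw -10.6 size [ 50. 109.] h 0.0104 slope -0.011 0.038
side 0.97 c [ 0.4794 -0.41  ] yaw -9.5 size [ 54. 111.] h 0.0088 slope -0.001 0.014
side 0.82 c [ 0.4545 -0.2574] yaw 8.7 size [ 53. 111.] h 0.0091 slope 0.005 0.030
side 0.79 c [0.5572 0.0698] yaw -19.0 size [49. 55.] h 0.0439 slope -0.015 -0.032
side 0.59 c [0.5808 0.1496] yaw 7.9 size [ 51. 106.] h 0.0480 slope 0.103 -0.954
pose [ 0.5996 -0.1189  0.1344] 7.25 shares needed [-1.193 -1.145 -0.287] turn 0.0003 f [0.8 0.3 0.5]
```

Call:
jog_arm:
  series:
    - [[-0.3, -0.286, 0], 0, 87]
    - [[-0.3, -0.286, 0], 0, 87]
    - [[-0.3, -0.286, -0.2], 0, 87]
    - [[-0.295, -0.287, -0.3], 0, 87]
    - [[0, 0, -0.3], 0, 87]
    - [[0, 0, 0], 0, 87]
    - [[0, 0, 0], 0, 87]

```text
time_s: 34.58
ee_pos: [0.4582, -0.257, 0.0394]
tcp_rot: [0.0, 0.998, 0.064, 0.001]
wrist_force: [0.4, -0.6, 1.6]
width: 0.999
grasp_force: 0.0
```

```bash
python3 - <<'E'
from h import *
manip.capture("top");goto(.4562,-.2564,.0048,7.4)
E
```

```text
pose [ 0.4584 -0.2573  0.0398] 7.27 shares needed [-0.018  0.007 -0.292] turn 0.0007 f [ 0.1  0.8 -0.3]
```

Call:
jog_arm:
  series:
    - [[-0.01, 0, -0.2], 0, 87]
    - [[0, 0, -0.09], 0, 87]
    - [[0, 0, 0], 0, 87]
    - [[0, 0, 0], 0, 87]

```text
time_s: 35.12
ee_pos: [0.4559, -0.2584, 0.0042]
tcp_rot: [0.0, 0.998, 0.062, 0.001]
wrist_force: [0.3, 0.2, 0.5]
width: 1.002
grasp_force: 0.0
```

Call:
jog_arm:
  series:
    - [[0, 0, 0], 0, 0]
    - [[0, 0, 0], 0, 0]
    - [[0, 0, 0], 0, 0]
    - [[0, 0, 0], 0, 0]
    - [[0, 0, 0], 0, 0]
    - [[0, 0, 0.3], 0, 0]
    - [[0, 0, 0.4], 0, 0]
    - [[0, 0, 0.4], 0, 0]
    - [[0.12, 0.42, 0], -0.03, 0]
    - [[0.12, 0.42, 0], -0.031, 0]
    - [[0.12, 0.42, 0], 0, 0]
    - [[0.12, 0.42, 0], 0, 0]

```text
time_s: 36.62
ee_pos: [0.5126, -0.0554, 0.1352]
tcp_rot: [0.0, 0.999, -0.034, -0.0]
wrist_force: [1.9, -0.3, -1.0]
width: 0.567
grasp_force: 30.0
```

Call:
jog_arm:
  series:
    - [[0.12, 0.42, 0], 0, 0]
    - [[0.12, 0.42, 0], 0, 0]
    - [[0.12, 0.42, 0], 0, 0]
    - [[0.12, 0.42, 0], 0, 0]
    - [[0.12, 0.42, -0.2], 0, 0]
    - [[0.06, 0.28, -0.3], 0, 0]
    - [[0, 0, -0.1], 0, 0]
    - [[0, 0, 0], 0, 0]

```text
time_s: 37.62
ee_pos: [0.5909, 0.2272, 0.0619]
tcp_rot: [0.001, 0.999, -0.034, -0.001]
wrist_force: [0.3, 0.4, -1.4]
width: 0.57
grasp_force: 30.0
```

```bash
python3 - <<'E'
from h import *
manip.capture("top");goto(.593,.229,.047,-3.7);print(manip.sense()["width"]*87)
E
```

```text
pose [0.592  0.227  0.0631] -3.97 shares needed [ 0.008  0.017 -0.134] turn 0.0015 f [ 0.3 -0.9 -1.4]
49.202592647118685
```

Call:
jog_arm:
  series:
    - [[0.008, 0.015, -0.07], 0.0015, 0]
    - [[0, 0, -0.05], 0, 0]
    - [[0, 0, 0], 0, 0]
    - [[0, 0, 0], 0, 0]

```text
time_s: 38.17
ee_pos: [0.593, 0.2306, 0.0493]
tcp_rot: [-0.0, 1.0, -0.032, 0.0]
wrist_force: [0.2, 0.6, -2.0]
width: 0.578
grasp_force: 30.0
```

Call:
jog_arm:
  series:
    - [[0, 0, -0.012], 0, 0]
    - [[0, 0, 0], 0, 0]

```text
time_s: 38.42
ee_pos: [0.5931, 0.2308, 0.0477]
tcp_rot: [-0.0, 1.0, -0.031, 0.0]
wrist_force: [0.4, 0.2, -1.8]
width: 0.565
grasp_force: 30.0
```

Call:
jog_arm:
  series:
    - [[0, 0, -0.012], 0, 0]
    - [[0, 0, 0], 0, 0]

```text
time_s: 38.67
ee_pos: [0.5931, 0.2307, 0.0462]
tcp_rot: [-0.0, 1.0, -0.031, 0.0]
wrist_force: [1.2, 0.1, -0.6]
width: 0.567
grasp_force: 30.0
```

Call:
jog_arm:
  series:
    - [[0, 0, 0], 0, 70]
    - [[0, 0, 0], 0, 70]
    - [[0, 0, 0.15], 0, 70]
    - [[0, 0, 0.15], 0, 0]
    - [[0, 0, 0], 0, 0]
    - [[0, 0, 0], 0, 0]
    - [[0, 0, 0], 0, 0]
    - [[0, 0, 0], 0, 0]
    - [[0, -0.01, -0.2], 0, 0]
    - [[0, 0, 0], 0, 0]

```text
time_s: 39.92
ee_pos: [0.5913, 0.2285, 0.0562]
tcp_rot: [0.001, 1.0, -0.031, -0.002]
wrist_force: [0.2, -0.5, 0.3]
width: 0.089
grasp_force: 0.0
```

Call:
jog_arm:
  series:
    - [[0, 0, -0.03], 0, 0]
    - [[0, 0, -0.03], 0, 0]
    - [[0, 0, -0.02], 0, 0]
    - [[0, 0, 0], 0, 0]

```text
time_s: 40.42
ee_pos: [0.5933, 0.2299, 0.0496]
tcp_rot: [-0.0, 1.0, -0.031, 0.001]
wrist_force: [-0.3, -0.2, 3.7]
width: 0.001
grasp_force: 2.3
```

Call:
jog_arm:
  series:
    - [[0, 0, -0.02], 0, 0]
    - [[0, 0, -0.02], 0, 0]
    - [[0, 0, 0], 0, 0]

```text
time_s: 40.8
ee_pos: [0.5936, 0.2299, 0.0454]
tcp_rot: [-0.0, 1.0, -0.031, 0.001]
wrist_force: [-2.1, -1.0, 8.3]
width: 0.006
grasp_force: 4.2
```

Call:
jog_arm:
  series:
    - [[0, 0, -0.015], 0, 0]
    - [[0, 0, 0], 0, 0]

```text
time_s: 41.05
ee_pos: [0.595, 0.2298, 0.0454]
tcp_rot: [-0.0, 0.999, -0.032, 0.002]
wrist_force: [-2.2, -1.5, 16.1]
width: 0.005
grasp_force: 7.8
```

Call:
jog_arm:
  series:
    - [[0, 0, 0.2], 0, 0]
    - [[0, 0, 0.35], 0, 87]
    - [[0, -0.45, 0.3], -0.03, 87]
    - [[0, -0.45, 0], 0, 87]
    - [[0, -0.45, 0], 0, 87]
    - [[0, -0.45, 0], 0, 87]
    - [[0, -0.45, 0], 0, 87]
    - [[0, -0.45, 0], 0, 87]
    - [[0, -0.45, 0], 0, 87]
    - [[0, 0, 0], 0, 87]

```text
time_s: 42.3
ee_pos: [0.5919, -0.1535, 0.1423]
tcp_rot: [0.002, 0.997, -0.083, -0.0]
wrist_force: [0.4, 0.5, -0.1]
width: 0.938
grasp_force: 0.0
```

```bash
python3 - <<'E'
from h import *
tray(.045); goto(.4802,-.4095,.1,-9.5)
E
```

```text
top 0.8 c [0.5969 0.2285] yaw -4.6 size [ 51. 107.] h 0.0443 slope -0.009 0.019
top 0.8 c [0.5891 0.0682] yaw -1.8 size [ 53. 116.] h 0.0442 slope -0.021 0.031
top 0.73 c [0.594  0.1475] yaw -3.3 size [ 52. 111.] h 0.0448 slope -0.002 0.007
side 0.62 c [0.576  0.2255] yaw -11.3 size [48. 74.] h 0.0435 slope -0.013 0.002
pose [ 0.593  -0.1446  0.1427] -8.86 shares needed [-0.94  -2.208 -0.356] turn -0.0036 f [0.1 0.1 0.2]
```

```bash
python3 - <<'E'
from h import *
p,d=manip.capture("top"); 
for X,c,a,m in clips("top",p): print(np.round(X[:2],4),a)
C=band("top",d,.060,.0735,(.42,.53),(-.05,.45)); print("front top",box(C),np.median(C,0))
q,_=manip.capture("side")
for X,c,a,m in clips("side",q): print("s",np.round(X[:2],4),a)
cv2.imwrite("pics/t5.png",cv2.resize(np.hstack([p[120:300,120:440],q[180:360,150:340]])[:,:,::-1],None,fx=1.56,fy=1.56))
E
```

```text
[0.642  0.3075] 71
[0.5662 0.3115] 80
front top (array([0.4799, 0.1972]), array([0.3781, 0.0623]), 86.21, 508) [0.50149481 0.19832791 0.06712039]
```

View pics/t5.png

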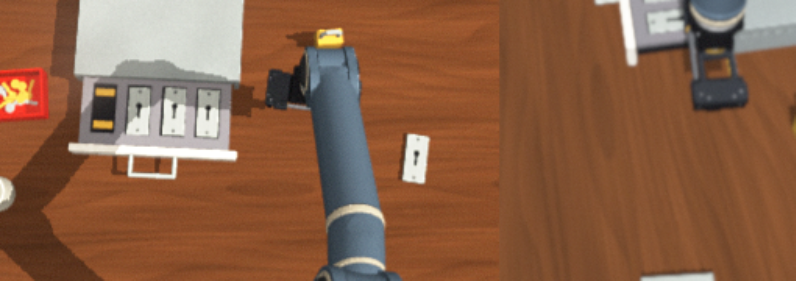

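The picture shows three plates in pockets 1–3, pocket 0 empty, and the last plate untouched at crop (158,416). The drawer has crept in about 9 mm, so pocket 0 is now at about (0.604, 0.309).

Call:
jog_arm:
  series:
    - [[-0.19, -0.44, 0], -0.0036, 87]
    - [[-0.19, -0.44, 0], 0, 87]
    - [[-0.19, -0.44, 0], 0, 87]
    - [[-0.19, -0.44, 0], 0, 87]
    - [[-0.18, -0.45, -0.2], 0, 87]
    - [[0, 0, -0.3], 0, 87]
    - [[0, 0, -0.3], 0, 87]
    - [[0, 0, 0], 0, 87]

```text
time_s: 43.6
ee_pos: [0.479, -0.4089, 0.0441]
tcp_rot: [-0.002, 0.997, -0.083, -0.003]
wrist_force: [-0.1, 0.8, -0.1]
width: 1.003
grasp_force: 0.0
```

```bash
python3 - <<'E'
from h import *
plates(); goto(.4802,-.4097,.0045,-9.5)
E
```

```text
top 0.91 c [0.6041 0.2312] yaw -5.2 size [ 55. 116.] h 0.0446
top 0.86 c [0.5995 0.1486] yaw -0.6 size [ 48. 108.] h 0.0443
top 0.78 c [0.5937 0.0692] yaw -5.6 size [ 50. 113.] h 0.0449
side 0.94 c [0.5986 0.175 ] yaw -3.7 size [ 51. 113.] h 0.0437
side 0.87 c [0.5997 0.26  ] yaw -1.3 size [ 54. 115.] h 0.0435
side 0.63 c [0.5931 0.095 ] yaw -4.1 size [ 51. 113.] h 0.0438
both: mean [0.6019 0.2456] yaw -3.3 tri [0.5957 0.2279 0.044 ] gap 0.0051
both: mean [0.5991 0.1618] yaw -2.2 tri [0.5931 0.1469 0.0428] gap 0.0017
both: mean [0.5934 0.0821] yaw -4.9 tri [0.5874 0.0691 0.0439] gap 0.0015
pose [ 0.4818 -0.4116  0.0487] -9.58 shares needed [-0.013  0.016 -0.368] turn 0.0004 f [-0.3 -0.6 -0.3]
```

Call:
jog_arm:
  series:
    - [[-0.008, 0.01, -0.2], 0, 87]
    - [[0, 0, -0.165], 0, 87]
    - [[0, 0, 0], 0, 87]
    - [[0, 0, 0], 0, 87]

```text
time_s: 44.3
ee_pos: [0.4799, -0.4105, 0.0037]
tcp_rot: [0.0, 0.996, -0.084, 0.001]
wrist_force: [0.5, -1.0, -0.2]
width: 1.001
grasp_force: 0.0
```

Call:
jog_arm:
  series:
    - [[0, 0, 0], 0, 0]
    - [[0, 0, 0], 0, 0]
    - [[0, 0, 0], 0, 0]
    - [[0, 0, 0], 0, 0]
    - [[0, 0, 0], 0, 0]
    - [[0, 0, 0.3], 0, 0]
    - [[0, 0, 0.4], 0, 0]
    - [[0, 0, 0.4], 0, 0]
    - [[0.074, 0.43, 0], 0.032, 0]
    - [[0.074, 0.43, 0], 0, 0]
    - [[0.074, 0.43, 0], 0, 0]
    - [[0.074, 0.43, 0], 0, 0]

```text
time_s: 45.8
ee_pos: [0.5145, -0.2021, 0.1348]
tcp_rot: [0.0, 0.999, -0.034, -0.0]
wrist_force: [0.3, 0.5, -0.7]
width: 0.567
grasp_force: 30.0
```

Call:
jog_arm:
  series:
    - [[0.074, 0.43, 0], 0, 0]
    - [[0.074, 0.43, 0], 0, 0]
    - [[0.074, 0.43, 0], 0, 0]
    - [[0.074, 0.43, 0], 0, 0]
    - [[0.074, 0.43, 0], 0, 0]
    - [[0.074, 0.43, 0], 0, 0]
    - [[0.074, 0.43, 0], 0, 0]
    - [[0.074, 0.43, 0], 0, 0]
    - [[0.074, 0.43, -0.2], 0, 0]
    - [[0.074, 0.4, -0.3], 0, 0]
    - [[0, 0, -0.07], 0, 0]
    - [[0, 0, 0], 0, 0]

```text
time_s: 47.3
ee_pos: [0.6028, 0.3074, 0.0651]
tcp_rot: [0.001, 0.999, -0.034, -0.001]
wrist_force: [0.1, -0.7, -2.3]
width: 0.571
grasp_force: 30.0
```

```bash
python3 - <<'E'
from h import *
p,d=manip.capture("top");goto(.6045,.3095,.0455,-3.7);print(manip.sense()["width"]*87)
C=band("top",d,.060,.0735,(.42,.53),(-.05,.45)); print("front top",np.median(C,0))
E
```

```text
pose [0.6038 0.3068 0.0662] -3.98 shares needed [ 0.006  0.022 -0.172] turn 0.0016 f [ 0.4 -0.8 -2.3]
49.56172192241435
front top [0.50319161 0.28379932 0.06733809]
```

Call:
jog_arm:
  series:
    - [[0.004, 0.012, -0.09], 0.0015, 0]
    - [[0, 0, -0.05], 0, 0]
    - [[0, 0, 0], 0, 0]
    - [[0, 0, 0], 0, 0]

```text
time_s: 47.85
ee_pos: [0.6042, 0.31, 0.0501]
tcp_rot: [-0.0, 0.999, -0.032, 0.0]
wrist_force: [0.3, 0.7, -1.4]
width: 0.572
grasp_force: 30.0
```

Call:
jog_arm:
  series:
    - [[0, 0, -0.014], 0, 0]
    - [[0, 0, 0], 0, 0]

```text
time_s: 48.1
ee_pos: [0.604, 0.3101, 0.0481]
tcp_rot: [0.0, 1.0, -0.032, -0.0]
wrist_force: [0.1, 0.3, -1.3]
width: 0.567
grasp_force: 30.0
```

Call:
jog_arm:
  series:
    - [[0, 0, -0.014], 0, 0]
    - [[0, 0, 0], 0, 0]

```text
time_s: 48.35
ee_pos: [0.6039, 0.31, 0.0462]
tcp_rot: [0.0, 1.0, -0.032, -0.0]
wrist_force: [0.3, 0.3, -2.3]
width: 0.571
grasp_force: 30.0
```

Call:
jog_arm:
  series:
    - [[0, 0, -0.008], 0, 0]
    - [[0, 0, 0], 0, 0]

```text
time_s: 48.6
ee_pos: [0.6041, 0.3102, 0.0455]
tcp_rot: [-0.0, 1.0, -0.032, 0.0]
wrist_force: [0.3, 0.9, -1.3]
width: 0.568
grasp_force: 30.3
```

Call:
jog_arm:
  series:
    - [[0, 0, 0], 0, 70]
    - [[0, 0, 0], 0, 70]
    - [[0, 0, 0.15], 0, 70]
    - [[0, 0, 0.15], 0, 0]
    - [[0, 0, 0], 0, 0]
    - [[0, 0, 0], 0, 0]
    - [[0, 0, 0], 0, 0]
    - [[0, 0, 0], 0, 0]
    - [[0, -0.005, -0.2], 0, 0]
    - [[0, 0, 0], 0, 0]

```text
time_s: 49.85
ee_pos: [0.6026, 0.3084, 0.0553]
tcp_rot: [0.001, 0.999, -0.032, -0.002]
wrist_force: [0.1, -0.2, 0.3]
width: 0.092
grasp_force: 0.0
```

Call:
jog_arm:
  series:
    - [[0, 0, -0.03], 0, 0]
    - [[0, 0, -0.03], 0, 0]
    - [[0, 0, -0.02], 0, 0]
    - [[0, 0, 0], 0, 0]

```text
time_s: 50.35
ee_pos: [0.6045, 0.3099, 0.0493]
tcp_rot: [-0.0, 1.0, -0.032, 0.001]
wrist_force: [-0.2, -0.4, 3.9]
width: 0.002
grasp_force: 2.4
```

Call:
jog_arm:
  series:
    - [[0, 0, -0.02], 0, 0]
    - [[0, 0, -0.01], 0, 0]
    - [[0, 0, 0], 0, 0]

```text
time_s: 50.72
ee_pos: [0.6046, 0.31, 0.0458]
tcp_rot: [-0.0, 1.0, -0.032, 0.001]
wrist_force: [-1.8, -0.3, 6.7]
width: 0.005
grasp_force: 3.0
```

Call:
jog_arm:
  series:
    - [[0, 0, -0.015], 0, 0]
    - [[0, 0, -0.008], 0, 0]
    - [[0, 0, 0], 0, 0]

```text
time_s: 51.1
ee_pos: [0.6061, 0.3099, 0.0454]
tcp_rot: [-0.0, 0.999, -0.032, 0.002]
wrist_force: [-1.7, -3.1, 15.9]
width: 0.001
grasp_force: 7.9
```

Call:
jog_arm:
  series:
    - [[0, 0, 0.2], 0, 0]
    - [[0, 0, 0.35], 0, 0]
    - [[0, -0.45, 0.3], 0, 0]
    - [[0, -0.45, 0], 0, 0]
    - [[0, -0.45, 0], 0, 0]
    - [[0, -0.45, 0], 0, 0]
    - [[0, -0.45, 0], 0, 0]
    - [[0, -0.45, 0], 0, 0]
    - [[0, -0.45, 0], 0, 0]
    - [[0, -0.45, 0], 0, 0]
    - [[0, 0, 0], 0, 0]

```text
time_s: 52.48
ee_pos: [0.6034, -0.1276, 0.1419]
tcp_rot: [0.002, 0.999, -0.037, -0.0]
wrist_force: [0.0, 0.5, 1.2]
width: 0.003
grasp_force: 0.0
```

```bash
python3 - <<'E'
from h import *
tray(.045); print(pose())
p,d=manip.capture("top")
C=band("top",d,.060,.0735,(.42,.53),(-.05,.45)); print("front top",box(C))
C=band("top",d,.040,.055,(.42,.47),(.12,.27)); print("handle",box(C),np.median(C,0))
q,_=manip.capture("side")
cv2.imwrite("pics/t6.png",cv2.resize(np.hstack([p[150:260,150:310],q[110:220,200:360]])[:,:,::-1],None,fx=2.5,fy=3))
E
```

```text
top 0.75 c [0.5902 0.0683] yaw -1.4 size [ 50. 109.] h 0.0440 slope -0.003 0.055
top 0.67 c [0.5991 0.2286] yaw -3.4 size [ 51. 110.] h 0.0443 slope -0.004 0.014
top 0.63 c [0.6056 0.3079] yaw -4.0 size [ 54. 106.] h 0.0442 slope 0.002 -0.018
top 0.57 c [0.5959 0.1474] yaw -4.0 size [ 50. 106.] h 0.0444 slope -0.005 -0.007
side 0.79 c [0.5925 0.2267] yaw -4.2 size [ 50. 104.] h 0.0436 slope 0.000 -0.008
side 0.5 c [0.5752 0.3012] yaw -28.7 size [46. 71.] h 0.0434 slope 0.009 -0.019
side 0.5 c [0.5728 0.0693] yaw 0.6 size [51. 80.] h 0.0455 slope 0.001 -0.649
(array([ 0.6043, -0.1185,  0.1423]), np.float64(-3.48))
front top (array([0.4806, 0.197 ]), array([0.3781, 0.0648]), 86.23, 509)
handle (array([0.4563, 0.1985]), array([0.1071, 0.0256]), 89.29, 105) [0.45056328 0.1975857  0.04779471]
```

View pics/t6.png

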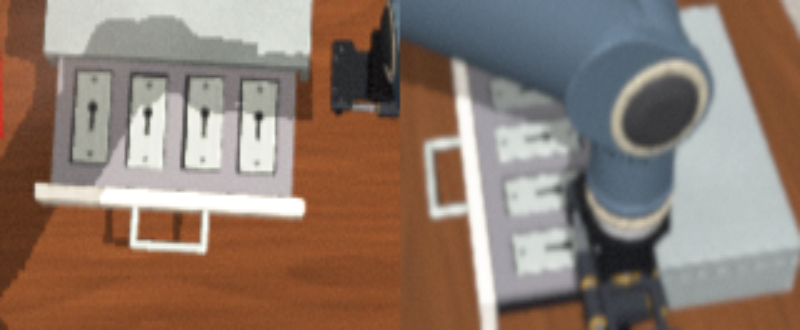

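All four plates are flush with the tray, keyholes up. Now I pinch the handle and close.

Call:
jog_arm:
  series:
    - [[-0.146, 0.29, 0], 0.0556, 40]
    - [[-0.146, 0.29, 0], 0.0556, 40]
    - [[-0.146, 0.29, 0], 0.0556, 40]
    - [[-0.146, 0.29, 0], 0.0556, 40]
    - [[-0.146, 0.29, 0], 0.0556, 40]
    - [[-0.146, 0.29, 0], 0.0556, 40]
    - [[-0.146, 0.29, 0], 0.0556, 40]
    - [[-0.146, 0.29, 0], 0.0556, 40]
    - [[-0.146, 0.29, 0], 0.055, 40]
    - [[0, 0, -0.3], 0, 40]
    - [[0, 0, 0], 0, 40]

```text
time_s: 54.15
ee_pos: [0.4441, 0.1928, 0.1047]
tcp_rot: [-0.001, 0.728, 0.685, -0.002]
wrist_force: [-0.7, -0.6, 0.8]
width: 0.457
grasp_force: 0.0
```

```bash
python3 - <<'E'
from h import *
p,d=manip.capture("top"); goto(.446,.196,.031,86.4); print(manip.sense()["width"]*87)
E
```

```text
pose [0.4454 0.193  0.1059] 86.44 shares needed [ 0.005  0.025 -0.624] turn -0.0002 f [ 0.1 -1.2 -0.6]
39.91201393239941
```

Call:
jog_arm:
  series:
    - [[0.005, 0.01, -0.3], 0, 40]
    - [[0, 0, -0.32], 0, 40]
    - [[0, 0, 0], 0, 40]
    - [[0, 0, 0], 0, 0]
    - [[0, 0, 0], 0, 0]
    - [[0, 0, 0], 0, 0]
    - [[0, 0, 0], 0, 0]

```text
time_s: 55.08
ee_pos: [0.4475, 0.1939, 0.0324]
tcp_rot: [0.0, 0.729, 0.684, 0.001]
wrist_force: [0.2, 0.5, 4.0]
width: 0.103
grasp_force: 30.0
```

Call:
jog_arm:
  series:
    - [[0.12, -0.008, 0], 0, 0]
    - [[0.12, -0.008, 0], 0, 0]
    - [[0.12, -0.008, 0], 0, 0]
    - [[0.12, -0.008, 0], 0, 0]
    - [[0.12, -0.008, 0], 0, 0]
    - [[0.12, -0.008, 0], 0, 0]
    - [[0.12, -0.008, 0], 0, 0]
    - [[0.12, -0.008, 0], 0, 0]
    - [[0.12, -0.008, 0], 0, 0]
    - [[0.12, -0.008, 0], 0, 0]
    - [[0, 0, 0], 0, 0]

```text
time_s: 56.45
ee_pos: [0.5934, 0.1842, 0.0325]
tcp_rot: [0.001, 0.73, 0.684, 0.002]
wrist_force: [2.6, -0.4, 2.4]
width: 0.102
grasp_force: 30.0
```

Call:
jog_arm:
  series:
    - [[0.04, -0.003, 0], 0, 0]
    - [[0.03, -0.002, 0], 0, 0]
    - [[0, 0, 0], 0, 0]

```text
time_s: 56.82
ee_pos: [0.5989, 0.1839, 0.0325]
tcp_rot: [0.0, 0.729, 0.684, -0.0]
wrist_force: [-0.8, -0.4, 6.0]
width: 0.104
grasp_force: 30.0
```

Call:
jog_arm:
  series:
    - [[0.02, -0.001, 0], 0, 0]
    - [[0.02, -0.001, 0], 0, 0]
    - [[0, 0, 0], 0, 0]

```text
time_s: 57.2
ee_pos: [0.6014, 0.1836, 0.0324]
tcp_rot: [-0.001, 0.729, 0.685, -0.002]
wrist_force: [-5.5, -1.2, 9.6]
width: 0.104
grasp_force: 30.0
```

Call:
jog_arm:
  series:
    - [[0.02, -0.001, 0], 0, 0]
    - [[0.02, 0, 0], 0, 0]
    - [[0, 0, 0], 0, 0]

```text
time_s: 57.58
ee_pos: [0.6014, 0.1836, 0.0323]
tcp_rot: [-0.003, 0.729, 0.685, -0.006]
wrist_force: [-15.1, -3.2, 18.7]
width: 0.102
grasp_force: 30.0
```

Against the stop. I ease off, release evenly, lift straight up and check.

Call:
jog_arm:
  series:
    - [[-0.04, 0, 0], 0, 0]
    - [[0, 0, 0], 0, 40]
    - [[0, 0, 0], 0, 40]
    - [[0, 0, 0], 0, 40]
    - [[0, 0, 0.3], 0, 40]
    - [[0, 0, 0.4], 0, 40]
    - [[0, 0, 0.4], 0, 40]
    - [[-0.2, -0.4, 0], 0, 40]
    - [[-0.2, -0.4, 0], 0, 40]
    - [[-0.1, -0.4, 0], 0, 40]
    - [[0, -0.4, 0], 0, 40]
    - [[0, 0, 0], 0, 40]

```text
time_s: 59.08
ee_pos: [0.544, -0.0141, 0.1631]
tcp_rot: [0.0, 0.732, 0.681, -0.001]
wrist_force: [-0.9, -0.8, 0.8]
width: 0.461
grasp_force: 0.0
```

```bash
python3 - <<'E'
from h import *
print(pose(),np.round(manip.sense()["wrist_force"],1))
p,d=manip.capture("top"); q,_=manip.capture("side")
C=band("top",d,.060,.0735,(.58,.66),(-.05,.45)); print("front top",box(C),np.median(C,0))
C=band("top",d,.040,.055,(.58,.63),(.1,.27)); print("handle",box(C),np.median(C,0))
for t in("padlock","key_bin","mug"): print(t,[(np.round(r["location"]),round(r["conf"],2)) for r in manip.spot_in(t,"top")])
cv2.imwrite("pics/t7.png",cv2.resize(np.hstack([p[90:260,90:350],q[80:250,150:410]])[:,:,::-1],None,fx=1.5,fy=2))
E
```

```text
(array([ 0.544 , -0.0141,  0.1631]), np.float64(85.86)) [-0.9 -0.8  0.8]
front top (array([0.6451, 0.2358]), array([0.061 , 0.4364]), 6.93, 299) [0.65314837 0.14591003 0.06699664]
handle (array([0.6122, 0.1885]), array([0.0332, 0.1048]), 0.7, 102) [0.60399583 0.1798782  0.04852874]
padlock [(array([144., 333.]), 0.48)]
key_bin [(array([178., 128.]), 0.91), (array([178., 219.]), 0.55)]
mug [(array([242., 112.]), 0.9)]
```

View pics/t7.png

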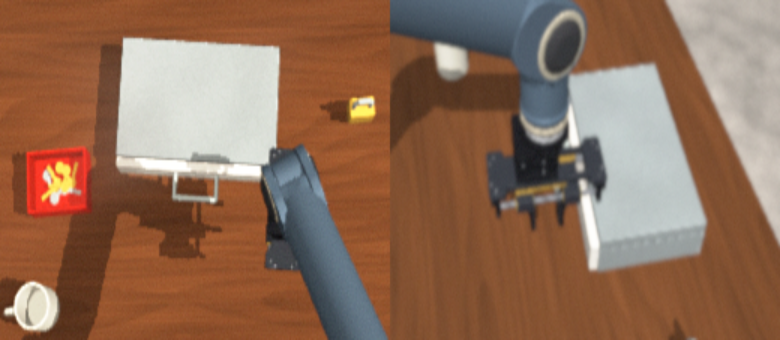

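The drawer front sits against the cabinet, the handle has travelled its full stroke, and the bystanders are where they stood.

```bash
python3 -c "
from cell import manip
print(manip.finish_job())"
```

```text
the job is handed in; nothing more can be done
None
```

I handed the job in: all four plates are pressed flush in their own pockets, the drawer is shut against its stop, and the padlock, key bin and mug look unmoved; `finish_job` returned no verdict.

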